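# Clear a pottery place: stack the forms, rack the board, put the tools away

## Robot

A 7-joint arm with a two-finger parallel gripper is mounted at the origin on the work surface. World frame = base frame: x ahead of the robot, y to its left, z up, the work surface at z = 0. Lengths are in m, angles in degrees, forces in N, time in s.
With the tool pointing down it reaches from about 0.425 to 0.875 m from the base axis. Payload 4.7 kg.
Tool frame: the origin (TCP) lies at the centre of the arm's flange, where the gripper is bolted on; the fingertips stand 182 mm ahead of it and the grasp point (between the pads) lies 164 mm ahead of it (env.grip_depth is the distance from the TCP to the grasp point, in m); z points along the fingers, y is the line along which they close (so a half turn about z gives the same grasp; the last joint's range is limited). The gripper opens to 87 mm and grips with 3 to 60 N. Pads are 19 mm wide; open, the fingers measure 117 mm over their backs; the gripper's body (75 mm by 190 mm) begins 51 mm behind the grasp point.
Start: joints at [0.808, 18.392, -4.016, 83.108, 1.295, 78.541, -3.26], TCP at [0.65, -0, 0.405] pointing down, gripper open.
Joint ranges: [-163.93, 163.93], [-17.29, 119.83], [-79.2, 71.16], [3.27, 140.29], [-89.18, 269.18], [5.43, 117.66], [-154.24, 154.24]. Speed limits (degrees/s): [147.25, 147.25, 180, 180, 180, 180, 180].

## Interface

Orientations are given as [roll, pitch, yaw] about the fixed x, y, z axes, in that order (R = Rz(yaw) Ry(pitch) Rx(roll)).
In Python, from cell import env gives the robot as it stands. The module is installed in compiled form; this text tells all that it offers.
- The arm moves only by the tool send_rows, never from a script. Its arguments are lists of equal length, an entry for each row: "xyz": the shift along the tool's x, y, z in m, a list of three; "rotation": the turn, a rotation vector about the tool's x, y, z in rad, a list of three; "jaw": the opening, from 0 (shut) to 1 (fully open). A call has 1 to 20 rows; each row shifts and turns the commanded pose from where the row before left it, along the tool's axes as they then stand; what a row does not reach is not made up. A row lasts 1/10 s, in which the tool goes at most 50 mm and 8.59 degrees, less where a joint would pass 70% of its speed; a pose out of reach is approached as far as the arm can. A call is refused whole if a number of a shift passes 0.05 or a number of a turn 0.15, either way. A call with a gripper value outside its range is refused whole. The fingers move at their own pace and stop on an object; "newtons" is the grip in N (left out, the last holds). Time passes only in rows, so rows that do not move let the fingers close. It gives the time, the measured TCP pose, the force, the opening and the grip force at its end, in the units of the state.
- env.get_obs(): the state, without advancing time (a new reading comes with each control period).
- env.read_camera(name): name is "scene" or "side" or "wrist"; returns a dict with "image" (480x640x3 uint8, blue, green, red), "fx", "fy", "cx", "cy" (pixels), "R" (3x3) and "t" (3): a world point X has camera coordinates R X + t. Camera axes: x right, y down, z forward; pixel columns grow to the right and rows downward; lengths in m; the calibration is good to about 2 mm. A picture is of the moment at which its call begins. There is no depth.
- env.sign_off(): hands the job in; it is judged then, once.
The state is a dict: "time_s": time; "qpos": joint angles; "joint_velocities": joint speeds; "effort": joint torques, N m; "tool_pos": TCP position; "tool_rot": TCP orientation; "force": force on the tool from outside, world axes, zero at the start; "wrist_torque": the same for the moment, N m; "grip_width": finger opening in m; "grasp_force": force on a finger pad.
Only numpy, scipy, OpenCV 4.12 (cv2) and the standard library are available. Lean on these libraries where they do the work, as an engineer would, in place of code of your own. Each camera call takes 0.05 s, during which the arm holds its last target. There are 200 camera calls.

## Task

Tidy this place at the pottery table: stack all the loose round forms flat and centred on the round metal plate of the ware board, largest at the bottom and each smaller one on top, and only then slide the loaded board by its grip into the slot of the wooden ware rack until it is fully home against the back stop, with the stack still neat. Also lay the brush and the scraper flat in the tool tray, one in each lane and lying along it, with their heads (bristles, blade) towards the blue end. Leave the jar, the cup and the sponge where they are.

Things in the scene. Friction and masses are not known exactly. Their poses are not given: they have to be found in the camera images.
- form70: largest round pottery form: a flat blue disc, diameter 70 mm, 18 mm thick, a small dark dot on top; may be absent. Origin: centre of its underside; z is its axis. Starts flat on the table right of the ware board.
- form64: second round pottery form: a flat red disc, diameter 64 mm, 18 mm thick, a small dark dot on top; may be absent. Origin: centre of its underside; z is its axis. Starts flat on the table right of the ware board.
- form58: third round pottery form: a flat yellow disc, diameter 58 mm, 18 mm thick, a small dark dot on top; may be absent. Origin: centre of its underside; z is its axis. Starts flat on the table right of the ware board.
- form52: fourth round pottery form: a flat green disc, diameter 52 mm, 18 mm thick, a small dark dot on top; may be absent. Origin: centre of its underside; z is its axis. Starts flat on the table right of the ware board.
- form46: smallest round pottery form: a flat bare brown wood disc, diameter 46 mm, 18 mm thick, a small dark dot on top; may be absent. Origin: centre of its underside; z is its axis. Starts flat on the table right of the ware board.
- board: ware board, loose, about 0.45 kg: light wooden board 170 mm long (x) by 150 mm wide (y) by 12 mm thick, lying on the table, with a 44 mm wide, 12 mm thick neck that runs out to x = -183 mm and carries the dark upright grip. Origin: centre of the underside of the 170 x 150 board, z up. Its +x end goes first into the rack. Friction alone keeps the forms on it: move it smoothly.
- plate (a point): centre of the top face of the round aluminium plate fixed in the middle of the ware board (diameter 110 mm, top 16 mm above the board's underside); axes as the board's
- grip (a point): place to hold the ware board's dark upright grip: a bar 44 mm long (x), 14 mm thick (y), its top 58 mm above the table; this point is 45 mm above the board's underside, 150 mm behind its centre (x = -150 mm). Axes as the board's: pinch it along y.
- rack: fixed wooden ware rack on the left, 194 mm wide (y), 190 deep (x), open towards its -x. Two cheeks 162 mm apart, flared lead-ins out to x = -135 mm; lips over the board's edges, 8 mm wide, underside 22 mm above the table; slatted top, underside at 155 mm; back stop at x = 85 mm. Origin: on the table, middle of the bay; x points in, z up.
- home (a point): where the ware board's origin lies when the board is fully home (same point and axes as the rack's origin); its grip then stands 55 mm clear outside the rack's open end
- tooltray: dark wooden tool tray, fixed, 200 mm long (x) by 159 mm wide (y), walls 18 mm high, floor 5 mm thick, with one lengthwise wall making two lanes, each about 187 mm long and 72 mm wide inside; the end wall at +x is painted blue. Origin: centre of the underside.
- lane_left (a point): centre of the floor of one lane (the tray's +y side); x along the lane towards the blue end, z up
- lane_right (a point): centre of the floor of the other lane (the tray's -y side); x along the lane towards the blue end, z up
- brush: glaze brush, loose, 140 mm long, flat underneath: yellow handle 90 x 20 x 20 mm to -x, steel ferrule, dark bristle head 36 mm wide to +x. Origin: in the middle of its length on the underside; x towards the head, z up.
- brush_grip (a point): place to hold the brush: on the handle (20 mm wide along y, 20 mm high), 10 mm above the underside, 5 mm from the origin towards the handle; axes as the brush's
- brush_tip (a point): end of the brush's bristles, 70 mm from the origin
- scraper: scraper, loose, 140 mm long, flat underneath: black handle 90 x 20 x 20 mm to -x, thin steel blade 44 mm wide to +x. Origin: in the middle of its length on the underside; x towards the blade, z up.
- scraper_grip (a point): place to hold the scraper: on the handle (20 mm wide along y, 20 mm high), 10 mm above the underside, 5 mm from the origin towards the handle; axes as the scraper's
- scraper_tip (a point): end of the scraper's blade, 70 mm from the origin
- glaze_jar: bystander: green glass jar with a black lid, 60 mm wide, 90 mm high, just beyond the ware board; origin under its centre
- water_cup: bystander: white cup, 72 mm wide, 95 mm high, beyond the ware board; origin under its centre
- sponge: bystander: yellow sponge block 100 x 70 x 35 mm, beyond the grip of the ware board; origin under its centre

How it is judged:
By the outcome, as a careful person would: the job done as asked, in the order asked, and still so for the second after the job is handed in, with the robot touching nothing.
Of form70, form64, form58, form52, form46 only 3 to 5 are there at a start; the rules pass over those that are not, and their reading is None.
At some moment in a run one of brush, scraper may be knocked a few centimetres aside while the robot is not near it.
Once in a run the grip may slacken for a moment while it holds something.
It also fails if it takes over 210 s, if anything falls off the work surface, if the arm or the gripper's body presses on something with over 40 N, if the wrist force passes 120 N, or if a joint passes its speed limit or range.

## Working session

There is one attempt and no reset: what is moved stays moved. The work goes in short steps, Python scripts to look and compute and a tool call to move; the robot and the scene stay as the last step left them, time stands still between calls to the robot, and variables do not carry over. Pictures are saved under pics/ and viewed, at most 14 in all, crops included, and the job is handed in when it is done.

Besides the shell and the picture viewer there is one more tool, called after "Call:" as name(argument=value, ...), one argument or row to a line, values as JSON. send_rows: Moves the arm, as the interface text tells. Its arguments: {"type":"object","properties":{"xyz":{"type":"array"},"rotation":{"type":"array"},"jaw":{"type":"array"},"newtons":{"type":"number"}},"required":["xyz","rotation","jaw"]}

```bash
mkdir -p pics; ls; cat > h.py <<'E'
import numpy as np, cv2
from cell import env
def cam(n):
    return env.read_camera(n)
def ray(c,uv,z):
    d=np.linalg.inv(np.array(c["R"]))@np.array([(uv[0]-c["cx"])/c["fx"],(uv[1]-c["cy"])/c["fy"],1.])
    o=-np.array(c["R"]).T@np.array(c["t"])
    return o+d*(z-o[2])/d[2]
def proj(c,X):
    p=np.array(c["R"])@np.array(X)+np.array(c["t"]); return np.array([c["fx"]*p[0]/p[2]+c["cx"],c["fy"]*p[1]/p[2]+c["cy"]])
E
python3 - <<'E'
from h import *
for n in ["scene","side","wrist"]:
    c=cam(n); cv2.imwrite(f"pics/{n}0.png",c["image"]); np.savez(f"{n}0.npz",**c)
    print(n,-np.array(c["R"]).T@np.array(c["t"]),c["fx"])
    print(np.round(c["R"],3).tolist())
o=env.get_obs(); print(o["tool_pos"],o["tool_rot"],o["grip_width"])
E
```

```text
pics
scene [ 1.2302503  -1.00348186  0.92578735] 605.3279051299196
[[0.814, 0.581, 0.022], [0.355, -0.467, -0.81], [-0.46, 0.667, -0.587]]
side [-0.09456096 -0.77361334  0.65442311] 520.8839817060311
[[0.766, -0.643, -0.012], [-0.334, -0.381, -0.862], [0.55, 0.665, -0.506]]
wrist [0.64954648 0.06981831 0.38392192] 359.3389572435161
[[1.0, -0.0, -0.002], [0.0, -0.967, 0.254], [-0.002, -0.254, -0.967]]
[ 6.49845304e-01 -2.22670443e-05  4.03949559e-01] [-1.79920403e+02  6.02295581e-03  9.00038183e+01] 0.08683182991178329
```

View pics/scene0.png

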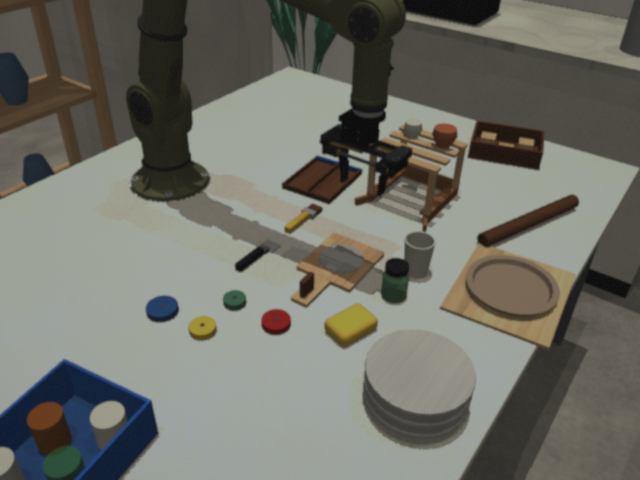

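View pics/side0.png

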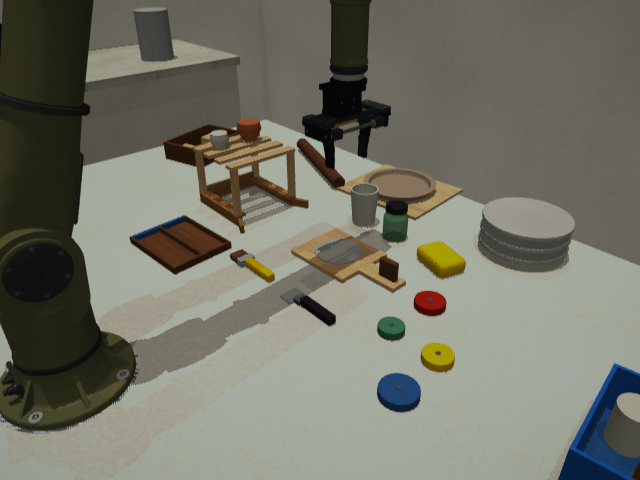

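View pics/wrist0.png

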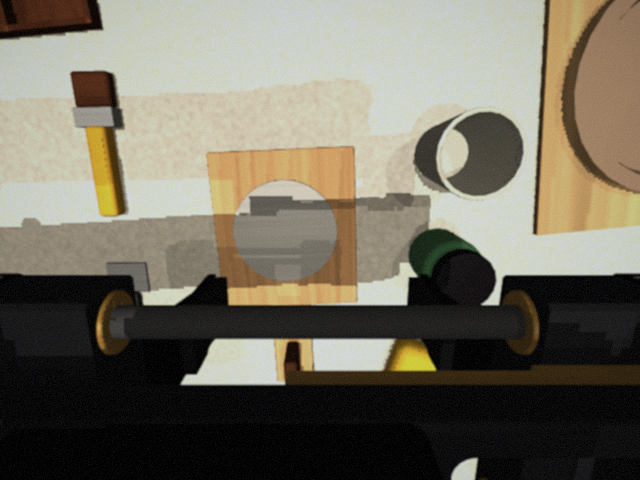

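Four forms are there (blue, red, yellow, green; no brown one). In the scene view they sit at about (162,308), (276,321), (203,327) and (234,299). The scraper is at (258,255), the brush at (303,218), the board at (335,262) with its grip at (307,285), the tray at (322,178) with a blue far end, and the rack at (410,180).

```bash
cat >> h.py <<'E'
COL={"blue":((100,120,60),(125,255,255)),"red":((0,150,90),(6,255,255)),"yellow":((22,150,120),(32,255,255)),"green":((60,60,50),(85,255,255))}
def blobs(img,lo,hi,amin=60,roi=None):
    m=cv2.inRange(cv2.cvtColor(img,cv2.COLOR_BGR2HSV),np.array(lo),np.array(hi))
    if roi: 
        k=np.zeros_like(m);k[roi[1]:roi[3],roi[0]:roi[2]]=1;m=m*k
    cs,_=cv2.findContours(cv2.morphologyEx(m,cv2.MORPH_CLOSE,np.ones((5,5))),cv2.RETR_EXTERNAL,cv2.CHAIN_APPROX_NONE)
    return [c for c in cs if cv2.contourArea(c)>amin]
def cen(c):
    M=cv2.moments(c);return np.array([M["m10"]/M["m00"],M["m01"]/M["m00"]])
E
python3 - <<'E'
from h import *
for n in ["scene","side","wrist"]:
    c=np.load(f"{n}0.npz"); 
    for k,(lo,hi) in COL.items():
        for b in blobs(c["image"],lo,hi):
            u=cen(b); r=cv2.minAreaRect(b)
            print(n,k,np.round(u),int(cv2.contourArea(b)),"z9",np.round(ray(c,u,.009),3)[:2],"rect",np.round(r[0]),np.round(r[1]),round(r[2]))
# enlarged crops
S=np.load("scene0.npz")["image"];W=np.load("wrist0.npz")["image"];D=np.load("side0.npz")["image"]
a=cv2.resize(S[110:310,230:480],None,fx=3.2,fy=3,interpolation=cv2.INTER_CUBIC)
cv2.imwrite("pics/sc.png",a)
b=cv2.resize(D[120:330,120:410],None,fx=2.758,fy=2.857,interpolation=cv2.INTER_CUBIC)
cv2.imwrite("pics/sd.png",b)
E
```

```text
scene blue [ 30. 460.] 828 z9 [ 0.503 -0.785] rect [ 32. 460.] [46. 27.] 67
scene blue [ 96. 413.] 5073 z9 [ 0.512 -0.659] rect [ 76. 410.] [104. 116.] 44
scene blue [161. 307.] 461 z9 [ 0.397 -0.394] rect [162. 307.] [20. 29.] 90
scene red [276. 320.] 392 z9 [ 0.622 -0.276] rect [276. 320.] [19. 27.] 90
scene yellow [202. 326.] 330 z9 [ 0.509 -0.384] rect [202. 326.] [17. 24.] 90
scene yellow [351. 321.] 923 z9 [ 0.754 -0.184] rect [351. 321.] [26. 45.] 60
scene green [ 62. 463.] 827 z9 [ 0.55  -0.757] rect [ 62. 463.] [28. 39.] 65
scene green [234. 299.] 251 z9 [ 0.505 -0.279] rect [234. 299.] [17. 21.] 54
scene green [396. 283.] 264 z9 [ 0.769 -0.013] rect [395. 283.] [23. 18.] 5
scene green [283.  14.] 369 z9 [-0.745  1.483] rect [283.  22.] [45. 23.] 88
side blue [399. 389.] 1018 z9 [ 0.4   -0.396] rect [399. 389.] [43. 32.] 11
side blue [601. 435.] 4212 z9 [ 0.558 -0.65 ] rect [614. 431.] [ 73. 128.] 20
side red [430. 300.] 430 z9 [ 0.627 -0.278] rect [430. 300.] [18. 31.] 90
side yellow [438. 354.] 538 z9 [ 0.514 -0.386] rect [438. 354.] [33. 22.] 14
side yellow [259. 267.] 167 z9 [0.437 0.05 ] rect [259. 267.] [31.  7.] 35
side yellow [441. 255.] 709 z9 [ 0.781 -0.186] rect [441. 255.] [45. 22.] 39
side green [391. 327.] 426 z9 [ 0.506 -0.283] rect [391. 328.] [22. 26.] 90
side green [395. 227.] 551 z9 [ 0.8   -0.026] rect [395. 227.] [24. 28.] 5
wrist yellow [413. 360.] 721 z9 [ 0.762 -0.172] rect [414. 358.] [43. 25.] 0
wrist yellow [101. 173.] 1065 z9 [0.427 0.045] rect [101. 171.] [88. 15.] 81
wrist green [443. 252.] 513 z9 [ 0.785 -0.04 ] rect [445. 254.] [23. 57.] 62
```

View pics/sc.png

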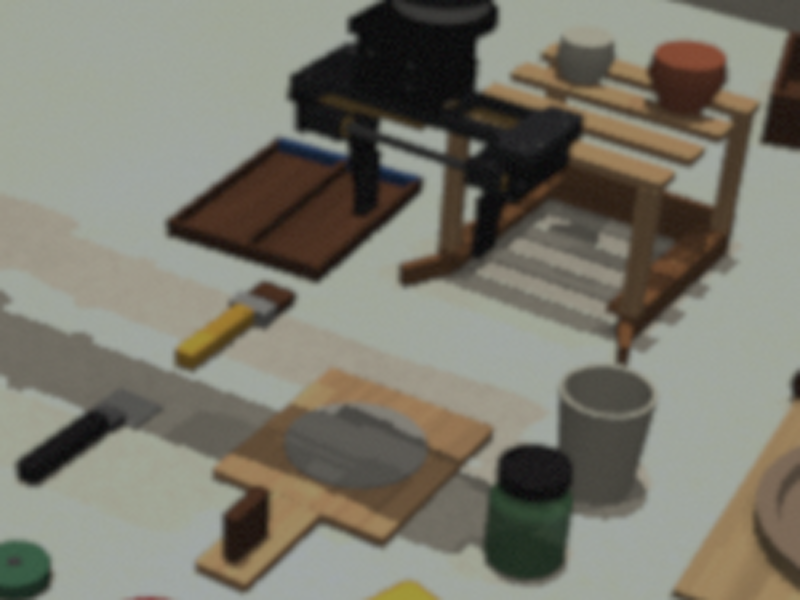

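View pics/sd.png

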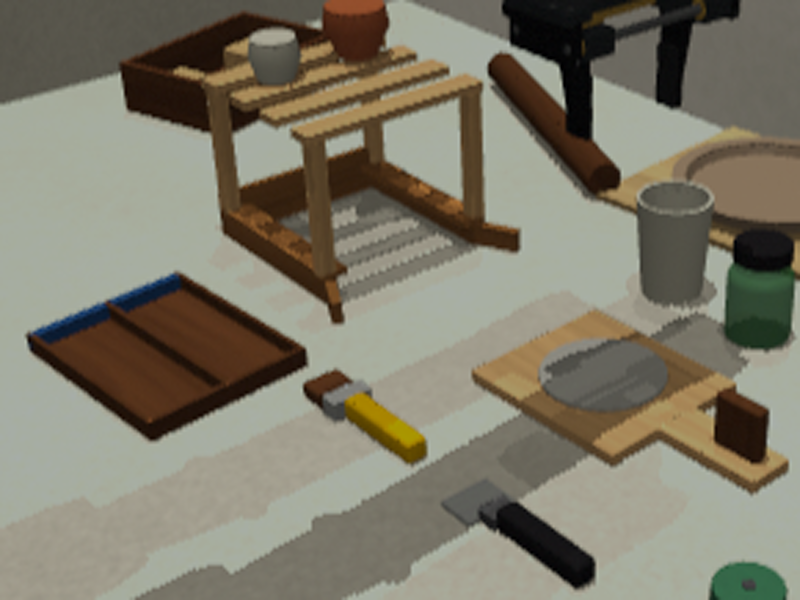

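Call:
send_rows(
  xyz=[
    [-0.04,-0.014,0],
    [-0.04,-0.014,0],
    [-0.04,-0.014,0],
    [-0.04,-0.014,0],
    [-0.04,-0.014,0],
    [-0.04,-0.014,0],
    [-0.04,-0.014,0],
    [-0.04,-0.014,0],
    [-0.04,-0.014,0],
    [-0.04,-0.014,0],
    [0,0,0],
    [0,0,0],
  ],
  rotation=[
    [0,0,0],
    [0,0,0],
    [0,0,0],
    [0,0,0],
    [0,0,0],
    [0,0,0],
    [0,0,0],
    [0,0,0],
    [0,0,0],
    [0,0,0],
    [0,0,0],
    [0,0,0],
  ],
  jaw=[1,1,1,1,1,1,1,1,1,1,1,1],
)

```text
time_s: 1.35
tool_pos: [0.5091, -0.4012, 0.4042]
tool_rot: [-180.0, -0.0, 89.8]
force: [0.5, 0.7, 0.4]
grip_width: 0.0871
grasp_force: 0.0
```

```bash
cat >> h.py <<'E'
def snap(n,tag):
    c=cam(n); cv2.imwrite(f"pics/{n}{tag}.png",c["image"]); np.savez(f"{n}{tag}.npz",**c); return c
def forms(c,z=.009):
    for k,(lo,hi) in COL.items():
        for b in blobs(c["image"],lo,hi):
            r=cv2.minAreaRect(b); print(k,np.round(r[0]),np.round(r[1]),round(r[2]),np.round(ray(c,cen(b),z),4)[:2])
E
python3 - <<'E'
from h import *
o=env.get_obs(); print(o["tool_pos"],o["tool_rot"],o["time_s"])
for n in ["wrist","scene","side"]: c=snap(n,1); print(n); forms(c)
E
```

```text
[ 0.5091132  -0.40124995  0.40420466] [-1.79958831e+02 -3.38776779e-02  8.98245347e+01] 1.35
wrist
blue [210. 213.] [66. 60.] 49 [ 0.3957 -0.3968]
red [436.  90.] [64. 70.] 45 [ 0.6246 -0.2769]
yellow [596.  26.] [52. 85.] 90 [ 0.7699 -0.2181]
green [314.  93.] [56. 51.] 90 [ 0.5061 -0.2795]
scene
blue [ 32. 460.] [46. 27.] 67 [ 0.5028 -0.7848]
blue [ 76. 410.] [104. 116.] 44 [ 0.5122 -0.6586]
blue [162. 307.] [20. 29.] 90 [ 0.3964 -0.3945]
red [276. 320.] [19. 26.] 90 [ 0.622  -0.2758]
yellow [351. 321.] [25. 45.] 61 [ 0.7543 -0.1836]
yellow [297. 220.] [ 4. 25.] 51 [0.4293 0.0523]
green [ 62. 464.] [28. 39.] 67 [ 0.55   -0.7575]
green [234. 298.] [15. 20.] 90 [ 0.5049 -0.2783]
green [394. 287.] [24. 27.] 8 [ 0.7674 -0.0148]
green [326.  17.] [24. 37.] 7 [-0.5975  1.6722]
green [283.  18.] [24. 37.] 4 [-0.7563  1.505 ]
side
blue [399. 389.] [40. 35.] 45 [ 0.3986 -0.3974]
blue [613. 431.] [ 72. 128.] 20 [ 0.5581 -0.6501]
red [430. 300.] [18. 31.] 90 [ 0.6269 -0.2777]
yellow [442. 357.] [20. 25.] 53 [ 0.5142 -0.3959]
yellow [259. 267.] [31.  7.] 36 [0.4357 0.0499]
yellow [456. 260.] [17. 20.] 8 [ 0.7872 -0.2182]
yellow [424. 252.] [18. 15.] 90 [ 0.7697 -0.1525]
green [391. 328.] [22. 26.] 90 [ 0.5033 -0.2846]
green [395. 227.] [24. 28.] 6 [ 0.7995 -0.0267]
```

View pics/wrist1.png

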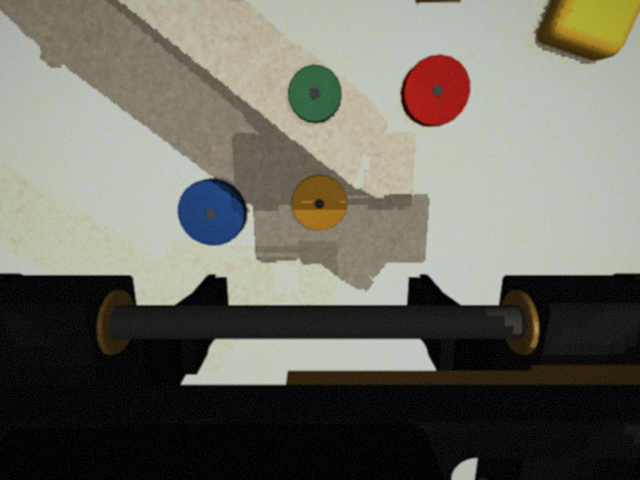

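Wrist view: the dots of blue (210,214), yellow (319,204), red (437,91) and green (314,94) are all clear, so the wrist view gives good centres.

```bash
python3 - <<'E'
from h import *
c=np.load("wrist1.npz")
for k,u in dict(blue=(210,213.5),yellow=(319,203.5),red=(437,90.5),green=(314,93.5)).items(): print(k,np.round(ray(c,u,.018),4)[:2])
c=np.load("wrist0.npz"); img=c["image"]; hsv=cv2.cvtColor(img,cv2.COLOR_BGR2HSV)
print("board hsv",hsv[165,230],hsv[165,340],hsv[290,240],hsv[240,225],"bg",hsv[130,300])
m=cv2.inRange(hsv,np.array((8,70,60)),np.array((24,255,255))); m[305:]=0; m[:,:195]=0; m[:,370:]=0; m[:140]=0
cs,_=cv2.findContours(m,cv2.RETR_EXTERNAL,cv2.CHAIN_APPROX_NONE); b=max(cs,key=cv2.contourArea)
h=cv2.approxPolyDP(cv2.convexHull(b),6,True)[:,0]; 
for p in h: print("board",p,np.round(ray(c,p,.012),4)[:2])
pm=cv2.inRange(hsv,np.array((0,0,60)),np.array((180,60,255)));
sc=lambda x,y:(230+x/3.2,110+y/3); sd=lambda x,y:(120+x/2.758,120+y/2.857)
C=np.load("scene0.npz");D=np.load("side0.npz")
def pr(n,a,b,z): print(n,"scene",np.round(ray(C,sc(*a),z),3)[:2] if a else None,"side",np.round(ray(D,sd(*b),z),3)[:2] if b else None)
pr("tray FL(near robot,front)",(168,228),(150,428),.018)
pr("tray front right",(315,272),(305,352),.018)
pr("tray blue right",(422,182),(180,275),.018)
pr("tray blue left",(278,140),(30,337),.018)
pr("board far right",(492,432),(595,310),.012)
pr("board far left",(330,368),(473,372),.012)
pr("board near left",(215,470),(612,460),.012)
pr("board near right",(383,540),(735,383),.012)
pr("neckL",(198,568),(757,488),.012)
pr("neckR",(245,588),(786,460),.012)
pr("griptop a",(222,520),(714,392),.058);pr("griptop b",(268,490),(768,405),.058)
pr("flareL tip",(400,280),(337,320),0);pr("flareR tip",(622,358),(518,248),0)
pr("rack top front L",None,(294,128),.163);pr("rack top front R",(672,180),(482,82),.163)
E
```

```text
blue [ 0.3978 -0.3962]
yellow [ 0.5104 -0.3862]
red [ 0.6226 -0.2788]
green [ 0.5059 -0.281 ]
board hsv [ 17 126 206] [ 15 131 208] [ 19 118 210] [ 15 138 150] bg [ 22  41 206]
board [353 146] [0.6846 0.0717]
board [356 300] [ 0.6921 -0.0944]
board [228 304] [ 0.5488 -0.0994]
board [206 154] [0.537 0.064]
tray FL(near robot,front) scene [0.303 0.153] side [0.281 0.151]
tray front right scene [0.451 0.169] side [0.436 0.166]
tray blue right scene [0.436 0.366] side [0.421 0.36 ]
tray blue left scene [0.28  0.354] side [0.267 0.347]
board far right scene [0.692 0.061] side [0.679 0.061]
board far left scene [0.542 0.059] side [0.531 0.053]
board near left scene [ 0.552 -0.107] side [ 0.535 -0.115]
board near right scene [ 0.699 -0.102] side [ 0.686 -0.104]
neckL scene [ 0.612 -0.206] side [ 0.593 -0.212]
neckR scene [ 0.652 -0.204] side [ 0.636 -0.203]
griptop a scene [ 0.625 -0.195] side [ 0.609 -0.15 ]
griptop b scene [ 0.63  -0.149] side [ 0.626 -0.189]
flareL tip scene [0.503 0.226] side [0.503 0.22 ]
flareR tip scene [0.717 0.232] side [0.718 0.217]
rack top front L scene None side [0.51  0.277]
rack top front R scene [0.719 0.271] side [0.704 0.251]
```

Call:
send_rows(
  xyz=[
    [0.00125,-0.0278,0.02],
    [0.00125,-0.0278,0.02],
    [0.00125,-0.0278,0.02],
    [0.00125,-0.0278,0.02],
    [0,0,0.03],
    [0,0,0.03],
    [0,0,0.03],
    [0,0,0.02],
    [0,0,0.014],
    [0,0,0.008],
    [0,0,0.004],
    [0,0,0],
    [0,0,0],
  ],
  rotation=[
    [0,0,0],
    [0,0,0],
    [0,0,0],
    [0,0,0],
    [0,0,0],
    [0,0,0],
    [0,0,0],
    [0,0,0],
    [0,0,0],
    [0,0,0],
    [0,0,0],
    [0,0,0],
    [0,0,0],
  ],
  jaw=[1,1,1,1,1,1,1,1,1,1,1,1,1],
  newtons=30,
)

```text
time_s: 2.8
tool_pos: [0.3993, -0.3953, 0.1897]
tool_rot: [179.9, 0.1, 90.0]
force: [0.4, 0.1, 0.2]
grip_width: 0.0867
grasp_force: 0.0
```

```bash
python3 - <<'E'
from h import *
o=env.get_obs(); print(o["tool_pos"],o["tool_rot"])
c=snap("wrist",2); forms(c)
E
```

```text
[ 0.39926364 -0.39534857  0.18972365] [1.79920899e+02 6.41801996e-02 9.00078118e+01]
blue [317. 355.] [ 30. 117.] 88 [ 0.3998 -0.4259]
blue [314. 268.] [ 69. 143.] 90 [ 0.3975 -0.3815]
yellow [582. 250.] [51. 85.] 90 [ 0.5228 -0.3727]
green [585.  48.] [ 97. 108.] 90 [ 0.5082 -0.2851]
```

View pics/wrist2.png

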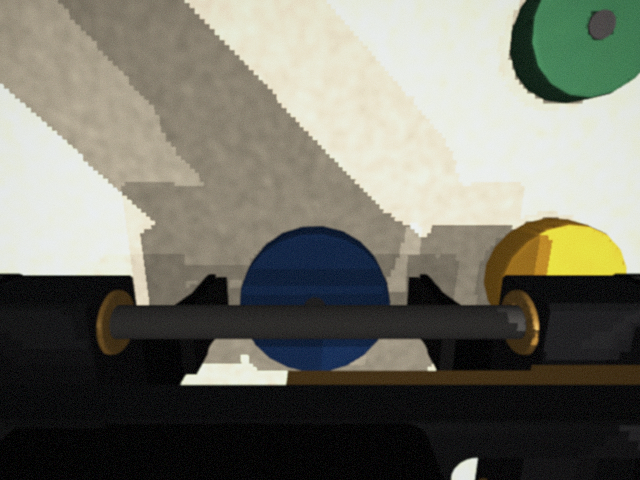

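Call:
send_rows(
  xyz=[
    [0,0,0.003],
    [0,0,0],
    [0,0,0],
    [0,0,0],
    [0,0,0],
    [0,0,0],
    [0,0,0],
    [0,0,-0.02],
    [0,0,-0.04],
    [0,0,-0.04],
    [0,0,-0.04],
    [0.03,0.0213,0],
    [0.04,0.03,0],
    [0.04,0.03,0],
    [0.04,0.03,0],
    [0.04,0.03,0],
    [0.04,0.03,0],
    [0.04,0.03,0],
    [0.025,0.012,0],
    [0,0,0],
  ],
  rotation=[
    [0,0,0],
    [0,0,0],
    [0,0,0],
    [0,0,0],
    [0,0,0],
    [0,0,0],
    [0,0,0],
    [0,0,0],
    [0,0,0],
    [0,0,0],
    [0,0,0],
    [0,0,0],
    [0,0,0],
    [0,0,0],
    [0,0,0],
    [0,0,0],
    [0,0,0],
    [0,0,0],
    [0,0,0],
    [0,0,0],
  ],
  jaw=[1,0,0,0,0,0,0,0,0,0,0,0,0,0,0,0,0,0,0,0],
  newtons=30,
)

```text
time_s: 4.85
tool_pos: [0.6139, -0.0935, 0.3252]
tool_rot: [180.0, -0.2, 90.5]
force: [1.1, 0.7, -1.1]
grip_width: 0.0694
grasp_force: 30.0
```

```bash
python3 - <<'E'
from h import *
o=env.get_obs(); print(o["tool_pos"],o["tool_rot"])
c=snap("wrist",3); forms(c)
E
```

```text
[ 0.6138907  -0.0934748   0.32521614] [179.97899062  -0.20467295  90.51826576]
blue [320. 354.] [ 29. 107.] 90 [ 0.624  -0.2102]
blue [306. 292.] [125.  17.] 2 [ 0.6095 -0.1451]
blue [314. 254.] [117.  37.] 1 [ 0.6128 -0.1121]
yellow [69. 54.] [112.  22.] 80 [0.4263 0.0465]
green [535. 171.] [72. 90.] 19 [ 0.7871 -0.0397]
```

View pics/wrist3.png

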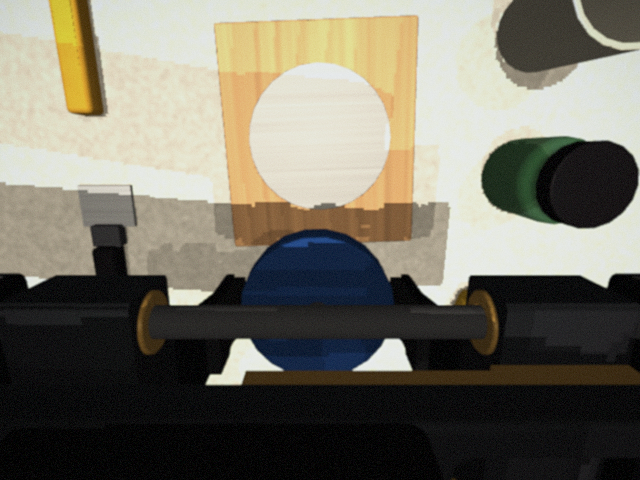

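```bash
python3 - <<'E'
from h import *
c=np.load("wrist3.npz"); img=c["image"]; hsv=cv2.cvtColor(img,cv2.COLOR_BGR2HSV)
m=cv2.inRange(hsv,np.array((8,100,60)),np.array((26,255,255))); m[248:]=0; m[:,:200]=0; m[:,430:]=0
cs,h=cv2.findContours(m,cv2.RETR_CCOMP,cv2.CHAIN_APPROX_NONE)
b=max(cs,key=cv2.contourArea)
for p in cv2.approxPolyDP(cv2.convexHull(b),6,True)[:,0]: print("board",p,np.round(ray(c,p,.012),4)[:2])
# plate contour: points where board hue is hole
hole=cv2.bitwise_not(m); k=np.zeros_like(m); k[50:205,240:400]=255; hole&=k
hs,_=cv2.findContours(cv2.morphologyEx(hole,cv2.MORPH_OPEN,np.ones((5,5))),cv2.RETR_EXTERNAL,cv2.CHAIN_APPROX_NONE)
p=max(hs,key=cv2.contourArea)[:,0]; p=p[(p[:,1]<200)]
W=np.array([ray(c,q,.016)[:2] for q in p]); 
A=np.c_[2*W,np.ones(len(W))]; s=np.linalg.lstsq(A,(W**2).sum(1),rcond=None)[0]; print("plate c",s[:2],"r",np.sqrt(s[2]+s[0]**2+s[1]**2))
zt=.3252-.1687
for n,u in dict(top=(317,230),left=(241,297),right=(394,297),bot=(317,373)).items(): print(n,np.round(ray(c,u,zt),4))
c2=np.load("wrist2.npz")
for u in ((315,227),(315,371)): print(np.round(ray(c2,u,.018),4))
E
```

```text
board [416  16] [0.684  0.0708]
board [410 238] [ 0.6918 -0.0951]
board [236 245] [ 0.5452 -0.1024]
board [215  24] [0.5378 0.0643]
plate c [ 0.61508594 -0.01320983] r 0.05529212893501886
top [ 0.6133 -0.0567  0.1565]
left [ 0.5797 -0.0876  0.1565]
right [ 0.6479 -0.087   0.1565]
bot [ 0.6139 -0.126   0.1565]
[ 0.3983 -0.3587  0.018 ]
[ 0.3982 -0.4297  0.018 ]
```

Call:
send_rows(
  xyz=[
    [0.02,0.0018,0],
    [0.03,0,0],
    [0.0283,0,0],
    [0,0,0.02],
    [0,0,0.03],
    [0,0,0.03],
    [0,0,0.02],
    [0,0,0.01],
    [0,0,0.006],
    [0,0,0],
    [0,0,0],
    [0,0,0],
  ],
  rotation=[
    [0,0,0],
    [0,0,0],
    [0,0,0],
    [0,0,0],
    [0,0,0],
    [0,0,0],
    [0,0,0],
    [0,0,0],
    [0,0,0],
    [0,0,0],
    [0,0,0],
    [0,0,0],
  ],
  jaw=[0,0,0,0,0,0,0,0,0,0,0,0],
)

```text
time_s: 6.1
tool_pos: [0.6145, -0.0218, 0.2111]
tool_rot: [179.9, 0.0, 90.0]
force: [0.0, -0.2, 0.6]
grip_width: 0.0693
grasp_force: 30.0
```

Call:
send_rows(
  xyz=[
    [0.004,0.0005,0],
    [0.003,0,0.003],
    [0,0,0.003],
    [0,0,0.0015],
    [0,0,0],
    [0,0,0],
  ],
  rotation=[
    [0,0,0],
    [0,0,0],
    [0,0,0],
    [0,0,0],
    [0,0,0],
    [0,0,0],
  ],
  jaw=[0,0,0,0,0,0],
)

```text
time_s: 6.7
tool_pos: [0.6144, -0.0149, 0.2021]
tool_rot: [-180.0, 0.0, 90.0]
force: [0.7, 0.1, -0.2]
grip_width: 0.0692
grasp_force: 30.0
```

Call:
send_rows(
  xyz=[
    [0,0,0.0005],
    [0,0,0],
    [0,0,0],
    [0,0,0],
    [0,0,0],
    [0,0,-0.02],
    [0,0,-0.04],
    [0,0,-0.04],
    [0,0,-0.0185],
    [-0.044,0.0013,0],
    [-0.044,0.0013,0],
    [-0.044,0.0013,0],
    [-0.044,0.0013,0],
    [-0.044,0.0013,0],
    [-0.043,0.0012,0],
    [0,0,0.03],
    [0,0,0.04],
    [0,0,0.03],
    [0,0,0.018],
    [0,0,0],
  ],
  rotation=[
    [0,0,0],
    [0,0,0],
    [0,0,0],
    [0,0,0],
    [0,0,0],
    [0,0,0],
    [0,0,0],
    [0,0,0],
    [0,0,0],
    [0,0,0],
    [0,0,0],
    [0,0,0],
    [0,0,0],
    [0,0,0],
    [0,0,0],
    [0,0,0],
    [0,0,0],
    [0,0,0],
    [0,0,0],
    [0,0,0],
  ],
  jaw=[0,1,1,1,1,1,1,1,1,1,1,1,1,1,1,1,1,1,1,1],
)

```text
time_s: 8.7
tool_pos: [0.6206, -0.2771, 0.1985]
tool_rot: [-179.6, -0.1, 90.0]
force: [-0.1, -0.0, -1.1]
grip_width: 0.0871
grasp_force: 0.0
```

Call:
send_rows(
  xyz=[
    [0,0,0],
    [0,0,0],
  ],
  rotation=[
    [0,0,0],
    [0,0,0],
  ],
  jaw=[1,1],
)

```text
time_s: 8.9
tool_pos: [0.6229, -0.278, 0.2042]
tool_rot: [179.8, 0.1, 90.0]
force: [0.6, 0.5, 0.8]
grip_width: 0.0867
grasp_force: 0.0
```

```bash
cat >> h.py <<'E'
def circ(c,col,z,amin=400,rowmax=273,rad=None):
    """circle fit in world on plane z of colour blob's outline above rowmax"""
    from scipy.optimize import least_squares
    bs=blobs(c["image"],*COL[col],amin=amin); out=[]
    for b in bs:
        p=cv2.convexHull(b)[:,0]; p=b[:,0]; p=p[(p[:,1]<rowmax)&(p[:,1]>2)&(p[:,0]>2)&(p[:,0]<637)]
        if len(p)<15: continue
        W=np.array([ray(c,q,z)[:2] for q in p])
        f=lambda s:np.hypot(W[:,0]-s[0],W[:,1]-s[1])-(rad if rad else s[2])
        s=least_squares(f,[*W.mean(0),.03],loss="soft_l1",f_scale=.001).x
        out.append(np.round(s,4)); 
    return out
E
python3 - <<'E'
from h import *
o=env.get_obs(); print(o["tool_pos"],o["tool_rot"])
c=snap("wrist",4); print(circ(c,"red",.018,rad=.032)); print([ (cv2.boundingRect(b)) for b in blobs(c["image"],*COL["red"])])
E
```

```text
[ 0.62291734 -0.27804378  0.20423323] [1.79831987e+02 7.00208940e-02 9.00023802e+01]
[]
[(285, 339, 66, 10), (300, 233, 34, 30)]
```

Call:
send_rows(
  xyz=[
    [-0.001,0,0.01],
    [0,0,0.007],
    [0,0,0],
    [0,0,0],
    [0,0,0],
    [0,0,0],
    [0,0,0],
    [0,0,0],
    [0,0,-0.02],
    [0,0,-0.04],
    [0,0,-0.04],
    [0,0,-0.038],
    [0.04,-0.002,0],
    [0.045,-0.002,0],
    [0.045,-0.002,0],
    [0.04,-0.002,0],
    [0.009,0,0],
    [0,0,0],
    [0,0,0],
    [0,0,0],
  ],
  rotation=[
    [0,0,0],
    [0,0,0],
    [0,0,0],
    [0,0,0],
    [0,0,0],
    [0,0,0],
    [0,0,0],
    [0,0,0],
    [0,0,0],
    [0,0,0],
    [0,0,0],
    [0,0,0],
    [0,0,0],
    [0,0,0],
    [0,0,0],
    [0,0,0],
    [0,0,0],
    [0,0,0],
    [0,0,0],
    [0,0,0],
  ],
  jaw=[1,1,1,0,0,0,0,0,0,0,0,0,0,0,0,0,0,0,0,0],
)

```text
time_s: 10.95
tool_pos: [0.614, -0.1023, 0.3232]
tool_rot: [-180.0, 0.1, 89.8]
force: [-0.9, -0.5, -0.1]
grip_width: 0.063
grasp_force: 30.0
```

```bash
cat >> h.py <<'E'
def held(c,tz,gz,cols):
    """rows of the held disc's outline in the centre column -> centre on its top plane"""
    p=[ray(c,u,tz-gz+.018)[:2] for u in cols]; print("held",np.round(p,4).tolist(),np.round(np.mean(p,0),4))
E
python3 - <<'E'
from h import *
o=env.get_obs(); print(o["tool_pos"],o["tool_rot"])
c=snap("wrist",5); print("blue",circ(c,"blue",.034,rad=.035),circ(c,"blue",.034))
print([ (cv2.boundingRect(b)) for b in blobs(c["image"],(0,120,25),(8,255,255))])
print(cv2.cvtColor(c["image"],cv2.COLOR_BGR2HSV)[220:390:5,317].tolist())
E
```

```text
[ 0.61396436 -0.10228378  0.32320909] [-1.79996122e+02  7.42766419e-02  8.98048970e+01]
blue [array([ 0.6141, -0.0163,  0.03  ])] [array([ 0.6141, -0.0161,  0.0333])]
[(260, 338, 115, 33), (247, 232, 141, 74)]
[[16, 134, 143], [13, 137, 141], [15, 138, 139], [3, 242, 60], [0, 198, 76], [1, 222, 99], [1, 231, 95], [0, 197, 106], [0, 217, 94], [0, 205, 96], [2, 219, 93], [1, 201, 80], [2, 234, 73], [1, 210, 74], [0, 214, 94], [2, 209, 95], [3, 80, 35], [170, 23, 33], [30, 7, 36], [150, 15, 35], [15, 21, 49], [24, 31, 41], [0, 13, 40], [8, 25, 41], [179, 203, 78], [178, 213, 78], [0, 214, 75], [1, 226, 105], [0, 216, 104], [1, 225, 101], [6, 132, 106], [17, 170, 69], [18, 170, 66], [10, 106, 29]]
```

View pics/wrist5.png

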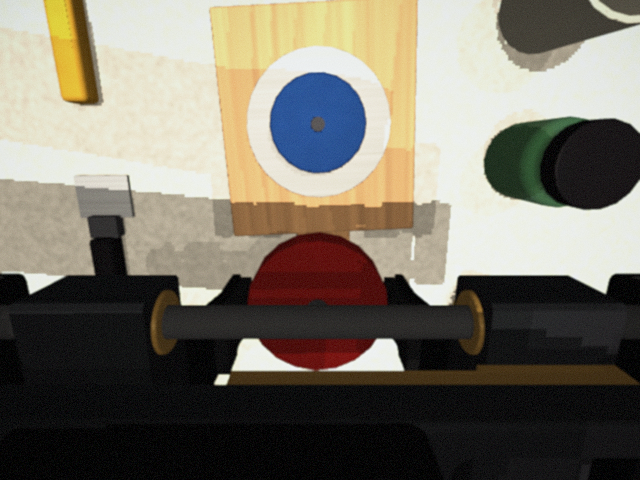

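```bash
python3 - <<'E'
from h import *
c=np.load("wrist5.npz"); hsv=cv2.cvtColor(c["image"],cv2.COLOR_BGR2HSV)
m=cv2.inRange(hsv,np.array((8,60,60)),np.array((26,255,255)));k=np.zeros_like(m);k[35:200,235:403]=255
hs,_=cv2.findContours(cv2.morphologyEx(~m&k,cv2.MORPH_OPEN,np.ones((5,5))),cv2.RETR_EXTERNAL,cv2.CHAIN_APPROX_NONE)
p=max(hs,key=cv2.contourArea); print(cv2.boundingRect(p)); p=p[:,0]; p=p[(p[:,1]>36)&(p[:,1]<195)]
from scipy.optimize import least_squares
W=np.array([ray(c,q,.016)[:2] for q in p]); print("plate",least_squares(lambda s:np.hypot(W[:,0]-s[0],W[:,1]-s[1])-s[2],[.615,-.015,.055],loss="soft_l1",f_scale=.001).x)
print("dot",ray(c,(318,123.5),.034))
held(c,.3232,.187,[(318,232.5),(318,370)]); held(c,.3232,.187,[(247.5,300),(388,300)])
E
```

```text
(247, 35, 144, 162)
plate [ 0.61477061 -0.01532571  0.05437681]
dot [ 0.61451641 -0.01591419  0.034     ]
held [[0.6141, -0.0675], [0.6139, -0.1343]] [ 0.614  -0.1009]
held [[0.5824, -0.0984], [0.6454, -0.0986]] [ 0.6139 -0.0985]
```

Call:
send_rows(
  xyz=[
    [0.03,0,0],
    [0.03,0,0],
    [0.027,0.0002,0],
    [0,0,0.02],
    [0,0,0.03],
    [0,0,0.03],
    [0,0,0.015],
    [0,0,0.004],
    [0,0,0],
    [0,0,0],
    [0,0,0],
  ],
  rotation=[
    [0,0,0],
    [0,0,0],
    [0,0,0],
    [0,0,0],
    [0,0,0],
    [0,0,0],
    [0,0,0],
    [0,0,0],
    [0,0,0],
    [0,0,0],
    [0,0,0],
  ],
  jaw=[0,0,0,0,0,0,0,0,0,0,0],
)

```text
time_s: 12.1
tool_pos: [0.6151, -0.0128, 0.226]
tool_rot: [179.8, 0.0, 90.0]
force: [-0.2, -0.3, 0.1]
grip_width: 0.0632
grasp_force: 30.0
```

Call:
send_rows(
  xyz=[
    [-0.002,0,0.002],
    [0,0,0.0025],
    [0,0,0],
    [0,0,0.0005],
    [0,0,0],
    [0,0,0],
    [0,0,0],
    [0,0,0],
    [0,0,-0.02],
    [0,0,-0.04],
    [0,0,-0.04],
    [-0.04,-0.0104,0],
    [-0.045,-0.013,0],
    [-0.045,-0.013,0],
    [-0.045,-0.013,0],
    [-0.045,-0.013,0],
    [-0.045,-0.013,0],
    [-0.045,-0.013,0],
    [-0.045,-0.013,0],
    [-0.0165,-0.0025,0.02],
  ],
  rotation=[
    [0,0,0],
    [0,0,0],
    [0,0,0],
    [0,0,0],
    [0,0,0],
    [0,0,0],
    [0,0,0],
    [0,0,0],
    [0,0,0],
    [0,0,0],
    [0,0,0],
    [0,0,0],
    [0,0,0],
    [0,0,0],
    [0,0,0],
    [0,0,0],
    [0,0,0],
    [0,0,0],
    [0,0,0],
    [0,0,0],
  ],
  jaw=[0,0,0,0,1,1,1,1,1,1,1,1,1,1,1,1,1,1,1,1],
)

```text
time_s: 14.1
tool_pos: [0.5078, -0.3931, 0.3022]
tool_rot: [179.8, 0.4, 89.6]
force: [-0.1, -1.4, -0.2]
grip_width: 0.087
grasp_force: 0.0
```

Call:
send_rows(
  xyz=[
    [0,0,0.02],
    [0,0,0.04],
    [0,0,0.03],
    [0,0,0.015],
    [0,0,0.0075],
    [0,0,0],
    [0,0,0],
    [0,0,0.001],
    [0,0,0],
    [0,0,0],
    [0,0,0],
    [0,0,0],
    [0,0,-0.02],
    [0,0,-0.04],
    [0,0,-0.04],
    [0,0,-0.038],
  ],
  rotation=[
    [0,0,0],
    [0,0,0],
    [0,0,0],
    [0,0,0],
    [0,0,0],
    [0,0,0],
    [0,0,0],
    [0,0,0],
    [0,0,0],
    [0,0,0],
    [0,0,0],
    [0,0,0],
    [0,0,0],
    [0,0,0],
    [0,0,0],
    [0,0,0],
  ],
  jaw=[1,1,1,1,1,1,1,0,0,0,0,0,0,0,0,0],
)

```text
time_s: 15.7
tool_pos: [0.5103, -0.3862, 0.3253]
tool_rot: [180.0, 0.0, 90.0]
force: [-0.1, -0.1, -0.5]
grip_width: 0.0575
grasp_force: 30.0
```

Call:
send_rows(
  xyz=[
    [0.04,0.0139,0],
    [0.04,0.015,0],
    [0.04,0.015,0],
    [0.04,0.015,0],
    [0.04,0.015,0],
    [0.04,0.015,0],
    [0.04,0.015,0],
    [0.0065,0,0],
    [0,0,0],
    [0,0,0],
    [0,0,0],
  ],
  rotation=[
    [0,0,0],
    [0,0,0],
    [0,0,0],
    [0,0,0],
    [0,0,0],
    [0,0,0],
    [0,0,0],
    [0,0,0],
    [0,0,0],
    [0,0,0],
    [0,0,0],
  ],
  jaw=[0,0,0,0,0,0,0,0,0,0,0],
)

```text
time_s: 16.8
tool_pos: [0.6138, -0.1021, 0.3238]
tool_rot: [-180.0, 0.1, 89.8]
force: [0.1, 0.7, -0.3]
grip_width: 0.0572
grasp_force: 30.0
```

```bash
python3 - <<'E'
from h import *
o=env.get_obs(); print(o["tool_pos"],o["tool_rot"])
c=snap("wrist",6); print("red",circ(c,"red",.052))
for b in blobs(c["image"],(0,150,90),(6,255,255)): print(cv2.boundingRect(b))
h=cv2.cvtColor(c["image"],cv2.COLOR_BGR2HSV)
m=cv2.inRange(h,np.array((17,150,40)),np.array((34,255,255)))
print("held rows",[r for r in range(215,400) if m[r,318]])
r=np.where(m[297])[0]; print(r.min() if len(r) else 0,r.max() if len(r) else 0)
E
```

```text
[ 0.61382926 -0.10208955  0.32376644] [-1.79988302e+02  6.77747026e-02  8.98137507e+01]
red [array([ 0.6139, -0.0146,  0.0304])]
(271, 70, 93, 98)
held rows [240, 241, 242, 243, 244, 245, 246, 247, 248, 249, 250, 251, 252, 253, 254, 255, 256, 257, 258, 259, 260, 261, 262, 263, 264, 265, 266, 267, 268, 269, 270, 271, 272, 273, 274, 275, 276, 277, 278, 279, 280, 281, 282, 283, 284, 285, 286, 287, 288, 289, 290, 291, 292, 293, 294, 295, 296, 297, 298, 299, 339, 340, 341, 342, 343, 344, 345, 346, 347, 348, 349, 350, 351, 352, 353, 354, 355, 356, 357, 358, 359, 360, 361, 362, 373, 374, 377, 378, 379, 380, 381, 382, 383]
172 464
```

Call:
send_rows(
  xyz=[
    [0.03,0,0],
    [0.03,0,0],
    [0.0247,0,0],
    [0,0,0.02],
    [0,0,0.03],
    [0,0,0.02],
    [0,0,0.01],
    [0,0,0.003],
    [0,0,0],
    [0,0,0.0025],
    [0,0,0],
    [0,0,0.0005],
    [0,0,0],
  ],
  rotation=[
    [0,0,0],
    [0,0,0],
    [0,0,0],
    [0,0,0],
    [0,0,0],
    [0,0,0],
    [0,0,0],
    [0,0,0],
    [0,0,0],
    [0,0,0],
    [0,0,0],
    [0,0,0],
    [0,0,0],
  ],
  jaw=[0,0,0,0,0,0,0,0,0,0,0,0,0],
)

```text
time_s: 18.15
tool_pos: [0.6144, -0.015, 0.2382]
tool_rot: [180.0, 0.0, 90.0]
force: [-1.1, 0.0, -0.2]
grip_width: 0.0572
grasp_force: 30.0
```

Call:
send_rows(
  xyz=[
    [0,0,0],
    [0,0,0],
    [0,0,0],
    [0,0,0],
    [0,0,-0.02],
    [0,0,-0.03],
    [0,0,-0.03],
    [-0.036,-0.0184,0],
    [-0.046,-0.018,0],
    [-0.046,-0.018,0],
    [-0.046,-0.018,0],
    [-0.046,-0.018,0],
    [-0.046,-0.018,0],
    [0,0,0.02],
    [0,0,0.04],
    [0,0,0.04],
    [0,0,0.02],
    [0,0,0.011],
    [0,0,0],
    [0,0,0],
  ],
  rotation=[
    [0,0,0],
    [0,0,0],
    [0,0,0],
    [0,0,0],
    [0,0,0],
    [0,0,0],
    [0,0,0],
    [0,0,0],
    [0,0,0],
    [0,0,0],
    [0,0,0],
    [0,0,0],
    [0,0,0],
    [0,0,0],
    [0,0,0],
    [0,0,0],
    [0,0,0],
    [0,0,0],
    [0,0,0],
    [0,0,0],
  ],
  jaw=[1,1,1,1,1,1,1,1,1,1,1,1,1,1,1,1,1,1,1,1],
)

```text
time_s: 20.15
tool_pos: [0.5066, -0.2813, 0.1879]
tool_rot: [179.9, 0.1, 90.0]
force: [0.3, -0.2, 0.0]
grip_width: 0.0872
grasp_force: 0.0
```

Call:
send_rows(
  xyz=[
    [0,0,0.001],
    [0,0,0],
    [0,0,0],
    [0,0,0],
    [0,0,0],
    [0,0,0],
    [0,0,-0.02],
    [0,0,-0.04],
    [0,0,-0.04],
    [0,0,-0.038],
    [0.0313,0.0184,0],
    [0.03,0.018,0],
    [0.03,0.018,0],
    [0.03,0.018,0],
    [0.03,0.018,0],
    [0.03,0.018,0],
    [0,0,0],
    [0,0,0],
    [0,0,0],
  ],
  rotation=[
    [0,0,0],
    [0,0,0],
    [0,0,0],
    [0,0,0],
    [0,0,0],
    [0,0,0],
    [0,0,0],
    [0,0,0],
    [0,0,0],
    [0,0,0],
    [0,0,0],
    [0,0,0],
    [0,0,0],
    [0,0,0],
    [0,0,0],
    [0,0,0],
    [0,0,0],
    [0,0,0],
    [0,0,0],
  ],
  jaw=[0,0,0,0,0,0,0,0,0,0,0,0,0,0,0,0,0,0,0],
)

```text
time_s: 22.05
tool_pos: [0.6138, -0.1011, 0.3236]
tool_rot: [-180.0, 0.1, 89.9]
force: [-0.0, -0.3, -0.3]
grip_width: 0.051
grasp_force: 30.0
```

```bash
python3 - <<'E'
from h import *
o=env.get_obs(); print(o["tool_pos"],o["tool_rot"])
c=snap("wrist",7); print("yellow",circ(c,"yellow",.070),circ(c,"red",.052),circ(c,"blue",.034))
h=cv2.cvtColor(c["image"],cv2.COLOR_BGR2HSV)
m=cv2.inRange(h,np.array((55,60,30)),np.array((95,255,255)))
r=[r for r in range(215,373) if m[r,318]]; print(r[0],r[-1])
r=np.where(m[290,230:400])[0]+230; print(r.min(),r.max())
E
```

```text
[ 0.61381274 -0.10111802  0.32355196] [-1.79957456e+02  5.81078284e-02  8.99079208e+01]
yellow [array([ 0.6142, -0.0149,  0.0276]), array([0.4652, 0.0226, 0.0148])] [] []
246 356
263 371
```

Call:
send_rows(
  xyz=[
    [0.03,0,0],
    [0.03,0,0],
    [0.0247,0,0],
    [0,0,0.02],
    [0,0,0.025],
    [0,0,0.014],
    [0,0,0.006],
    [0,0,0],
    [0,0,0.0025],
    [0,0,0],
    [0,0,0.0005],
    [0,0,0],
    [0,0,0],
    [0,0,0],
    [0,0,0],
    [0,0,0],
    [0,0,-0.02],
    [0,0,-0.03],
    [0,0,-0.03],
  ],
  rotation=[
    [0,0,0],
    [0,0,0],
    [0,0,0],
    [0,0,0],
    [0,0,0],
    [0,0,0],
    [0,0,0],
    [0,0,0],
    [0,0,0],
    [0,0,0],
    [0,0,0],
    [0,0,0],
    [0,0,0],
    [0,0,0],
    [0,0,0],
    [0,0,0],
    [0,0,0],
    [0,0,0],
    [0,0,0],
  ],
  jaw=[0,0,0,0,0,0,0,0,0,0,0,0,1,1,1,1,1,1,1],
)

```text
time_s: 24.0
tool_pos: [0.6141, -0.015, 0.3362]
tool_rot: [-179.9, 0.0, 90.0]
force: [1.2, -0.1, -0.8]
grip_width: 0.0863
grasp_force: 0.0
```

Call:
send_rows(
  xyz=[
    [-0.027,-0.0228,-0.0128],
    [-0.027,-0.0228,-0.0128],
    [-0.027,-0.0228,-0.0128],
    [-0.027,-0.0228,-0.0128],
    [-0.027,-0.0228,-0.0128],
    [0,0,0],
    [0,0,0],
    [0,0,0],
  ],
  rotation=[
    [0,0,0],
    [0,0,0],
    [0,0,0],
    [0,0,0],
    [0,0,0],
    [0,0,0],
    [0,0,0],
    [0,0,0],
  ],
  jaw=[1,1,1,1,1,1,1,1],
)

```text
time_s: 24.8
tool_pos: [0.5008, -0.1488, 0.3994]
tool_rot: [-180.0, -0.0, 90.1]
force: [0.0, -0.6, -0.6]
grip_width: 0.0869
grasp_force: 0.0
```

```bash
python3 - <<'E'
from h import *
o=env.get_obs(); print(o["tool_pos"],o["tool_rot"])
c=snap("wrist",8); print("green",circ(c,"green",.088))
h=cv2.cvtColor(c["image"],cv2.COLOR_BGR2HSV)
for nm,lo,hi in (("yellow",(18,150,80),(32,255,255)),("black",(0,0,0),(180,255,60))):
    for b in blobs(c["image"],lo,hi,300,(0,0,400,272)):
        r=cv2.minAreaRect(b); print(nm,cv2.boundingRect(b),np.round(cen(b),1),np.round(r[1]),round(r[2],1))
E
```

```text
[ 0.50077133 -0.1487999   0.39938968] [-1.79991597e+02 -4.22572448e-02  9.00999718e+01]
green [array([-170.3325,  -52.4074,  178.8991]), array([ 0.6134, -0.0152,  0.0246])]
yellow (231, 0, 25, 59) [243.6  28.6] [59. 22.] 86.4
black (242, 158, 25, 102) [254.8 207.3] [102.  23.] 88.4
```

View pics/wrist8.png

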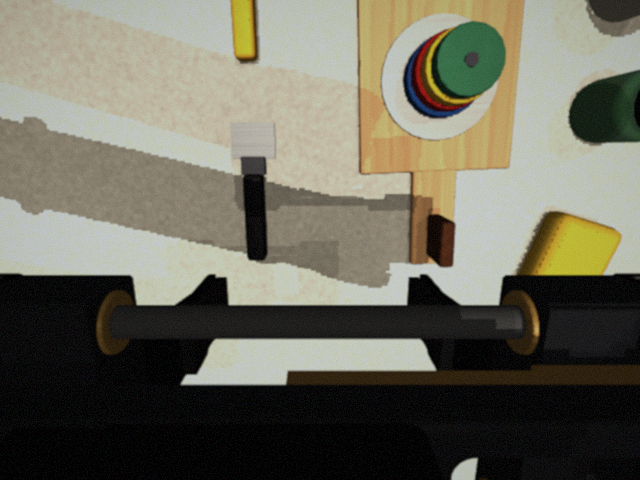

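```bash
cat >> h.py <<'E'
def tool(c,rect_pts,zt):
    """handle top-face corner pixels (head L, head R, end R, end L) -> head mid, end mid, yaw"""
    P=[ray(c,u,zt)[:2] for u in rect_pts]; h=(P[0]+P[1])/2; e=(P[2]+P[3])/2
    d=h-e; return h,e,np.degrees(np.arctan2(d[1],d[0])),np.hypot(*d)
E
python3 - <<'E'
from h import *
c=np.load("wrist8.npz"); I=cv2.cvtColor(c["image"],cv2.COLOR_BGR2GRAY)
for r in (170,185,200,220,240,255): 
    w=np.where(I[r,235:275]<60)[0]+235; print(r,w.min() if len(w) else None,w.max() if len(w) else None)
w=np.where(I[120:272,254]<60)[0]+120; print("rows",w.min(),w.max())
w=np.where(I[120:272,259]<60)[0]+120; print("rows",w.min(),w.max())
for u in ((231,122),(274,122),(233,157),(275,157)): print(np.round(ray(c,u,.006),4))
for u in ((253.5,176),(257.5,258)): print(np.round(ray(c,u,.02),4))
print("grip",np.round([ray(c,u,.058) for u in ((434,216),(453,220),(438,264))],4).tolist())
print(c["cx"],c["cy"])
E
```

```text
170 243 265
185 243 264
200 244 264
220 245 265
240 247 266
255 248 266
rows 170 259
rows 158 259
[ 0.4151 -0.054   0.006 ]
[ 0.4576 -0.0539  0.006 ]
[ 0.4151 -0.0876  0.006 ]
[ 0.4576 -0.0875  0.006 ]
[ 0.4375 -0.1055  0.02  ]
[ 0.438  -0.1901  0.02  ]
grip [[0.6064, -0.1382, 0.058], [0.624, -0.1419, 0.058], [0.614, -0.184, 0.058]]
317.30871225527 242.36956715023763
```

Call:
send_rows(
  xyz=[
    [0.008,-0.0163,0.02],
    [0.008,-0.016,0.03],
    [0.008,-0.016,0.04],
    [0.008,-0.016,0.04],
    [0,0,0.04],
    [0,0,0.025],
    [0,0,0.015],
    [0,0,0],
    [0,0,0],
    [0,0,0],
    [0,0,0],
    [0,0,0],
    [0,0,0],
    [0,0,0],
    [0,0,0],
  ],
  rotation=[
    [0,0,0],
    [0,0,0],
    [0,0,0],
    [0,0,0],
    [0,0,0],
    [0,0,0],
    [0,0,0],
    [0,0,0],
    [0,0,0],
    [0,0,0],
    [0,0,0],
    [0,0,0],
    [0,0,0],
    [0,0,0],
    [0,0,0],
  ],
  jaw=[1,1,1,1,1,1,1,1,0,0,0,0,0,0,0],
  newtons=30,
)

```text
time_s: 26.35
tool_pos: [0.436, -0.1181, 0.1899]
tool_rot: [180.0, 0.0, 90.0]
force: [0.1, 1.2, -0.4]
grip_width: 0.039
grasp_force: 0.0
```

Call:
send_rows(
  xyz=[
    [0,0,0],
    [0,0,0],
    [0,0,-0.02],
    [0,0,-0.04],
    [0,0,-0.04],
    [0,0,-0.04],
    [0.03,0,-0.03],
    [0.04,0,-0.03],
    [0.04,0,0],
    [0.04,0,0],
    [0.04,0,0],
    [0.028,0,0],
    [0,0,0],
    [0,0,0],
    [0,0,0],
  ],
  rotation=[
    [0,0,0],
    [0,0,0],
    [0,0,0],
    [0,0,0],
    [0,0,0],
    [0,0,0],
    [0,0,0],
    [0,0,0],
    [0,0,0],
    [0,0,0],
    [0,0,0],
    [0,0,0],
    [0,0,0],
    [0,0,0],
    [0,0,0],
  ],
  jaw=[0,0,0,0,0,0,0,0,0,0,0,0,0,0,0],
)

```text
time_s: 27.85
tool_pos: [0.4361, 0.0987, 0.3895]
tool_rot: [-180.0, 0.0, 89.9]
force: [-0.0, -0.8, -1.8]
grip_width: 0.0199
grasp_force: 30.0
```

```bash
python3 - <<'E'
from h import *
o=env.get_obs(); print(o["tool_pos"],o["tool_rot"],o["grip_width"])
snap("wrist",9)
E
```

```text
[0.43609345 0.09872687 0.38952699] [-1.79976630e+02  3.57312516e-02  8.98962550e+01] 0.019938232983133877
```

View pics/wrist9.png

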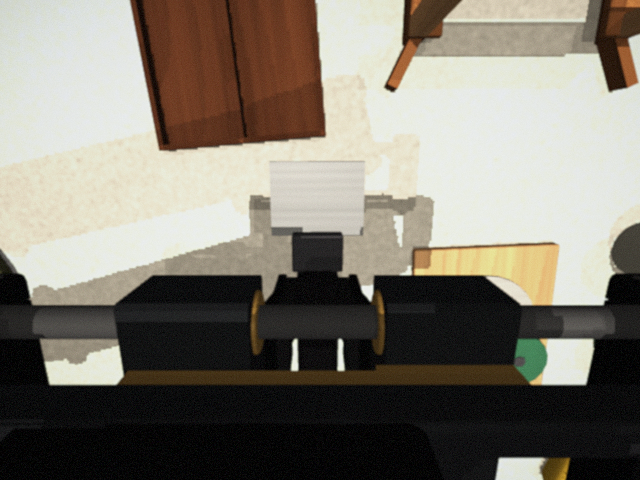

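```bash
python3 - <<'E'
from h import *
c=np.load("wrist9.npz")
for n,u,z in (("FL",(162,149),.018),("FR",(326,135),.018),("R0",(317.5,2),.018),("L0",(131,2),.018),("C1",(244,138),.018),("C0",(229,2),.018),("flL",(386,88),.0),("flL2",(394,91),.0),("flR",(612,90),0),("flR2",(637,83),0),("postL",(406,38),0),("cheekLin",(441,38),0.022),("cheekRin",(597,41),.022),("bladeL",(270,161),.2),("bladeR",(364,161),.2)):
    print(n,np.round(ray(c,u,z),4)[:2])
E
```

```text
FL [0.2888 0.1677]
FR [0.444  0.1801]
R0 [0.4363 0.2898]
L0 [0.2758 0.2902]
C1 [0.367  0.1776]
C0 [0.3601 0.29  ]
flL [0.5016 0.2237]
flL2 [0.5094 0.221 ]
flR [0.7179 0.2214]
flR2 [0.7404 0.2276]
postL [0.5181 0.2666]
cheekLin [0.5437 0.2607]
cheekRin [0.6798 0.2581]
bladeL [0.4141 0.1627]
bladeR [0.4574 0.1626]
```

Call:
send_rows(
  xyz=[
    [0,0,0],
    [0.03,-0.0041,0],
    [0.035,-0.004,0],
    [0.04,-0.004,0],
    [0.04,-0.006,0],
    [0.04,-0.006,0],
    [0,0,0.03],
    [0,0,0.04],
    [0,0,0.04],
    [0,0,0.04],
    [0,0,0.02],
    [0,0,0.01],
    [0,0,0],
    [0,0,0],
    [0,0,0],
  ],
  rotation=[
    [0,0,-0.0785],
    [0,0,0],
    [0,0,0],
    [0,0,0],
    [0,0,0],
    [0,0,0],
    [0,0,0],
    [0,0,0],
    [0,0,0],
    [0,0,0],
    [0,0,0],
    [0,0,0],
    [0,0,0],
    [0,0,0],
    [0,0,0],
  ],
  jaw=[0,0,0,0,0,0,0,0,0,0,0,0,0,0,0],
)

```text
time_s: 29.4
tool_pos: [0.3983, 0.2829, 0.2113]
tool_rot: [179.8, -0.1, 94.5]
force: [-0.3, -0.6, -1.2]
grip_width: 0.0197
grasp_force: 30.0
```

```bash
python3 - <<'E'
from h import *
o=env.get_obs(); print(o["tool_pos"],o["tool_rot"],o["grip_width"])
a=snap("wrist",10)["image"]; b=snap("side",10)["image"]; d=snap("scene",10)["image"]
s=cv2.resize(b[180:340,100:320],(440,320),interpolation=cv2.INTER_CUBIC); e=cv2.resize(d[130:250,250:360],(360,393)[:2],interpolation=cv2.INTER_CUBIC)
out=np.zeros((600,800,3),np.uint8); out[:320,:440]=s; out[:393,440:800]=e; out[360:600,:320]=cv2.resize(a,(320,240)); cv2.imwrite("pics/mix10.png",out)
E
```

```text
[0.3983205  0.28288661 0.21131307] [ 1.79837868e+02 -6.55747887e-02  9.44726095e+01] 0.019742891944383095
```

View pics/mix10.png

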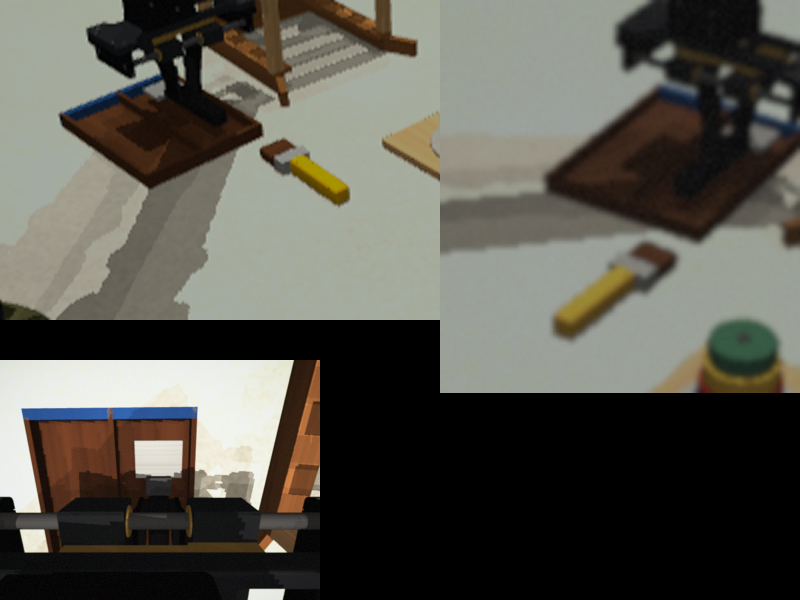

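Call:
send_rows(
  xyz=[
    [0,0,0.006],
    [0,0,0.005],
    [0,0,0.003],
    [0,0,0],
    [0,0,0],
    [0,0,0.001],
    [0,0,0],
    [0,0,0],
    [0,0,0],
    [0,0,0],
    [0,0,-0.01],
    [0,0,-0.03],
    [0,0,-0.04],
    [0,0,-0.04],
  ],
  rotation=[
    [0,0,0],
    [0,0,0],
    [0,0,0],
    [0,0,0],
    [0,0,0],
    [0,0,0],
    [0,0,0],
    [0,0,0],
    [0,0,0],
    [0,0,0],
    [0,0,0],
    [0,0,0],
    [0,0,0],
    [0,0,0],
  ],
  jaw=[0,0,0,0,0,0,0.35,0.35,0.35,0.35,0.35,0.35,0.35,0.35],
)

```text
time_s: 30.95
tool_pos: [0.3971, 0.2824, 0.3163]
tool_rot: [-180.0, 0.0, 94.5]
force: [0.9, -0.5, 0.7]
grip_width: 0.0307
grasp_force: 0.0
```

Call:
send_rows(
  xyz=[
    [-0.03,0.002,-0.02],
    [-0.04,0.003,-0.02],
    [-0.04,0.003,-0.02],
    [-0.04,0.003,-0.025],
    [-0.045,0.003,0],
    [-0.045,0.003,0],
    [-0.045,0.0032,0],
    [0,0,0],
    [0,0,0],
    [0,0,0],
  ],
  rotation=[
    [0,0,0],
    [0,0,0],
    [0,0,0],
    [0,0,0],
    [0,0,0],
    [0,0,0],
    [0,0,0],
    [0,0,0.0785],
    [0,0,0],
    [0,0,0],
  ],
  jaw=[1,1,1,1,1,1,1,1,1,1],
)

```text
time_s: 31.95
tool_pos: [0.4398, 0.0008, 0.4001]
tool_rot: [180.0, -0.0, 90.2]
force: [-0.4, 0.3, 0.7]
grip_width: 0.0868
grasp_force: 0.0
```

```bash
python3 - <<'E'
from h import *
o=env.get_obs(); print(o["tool_pos"],o["tool_rot"],o["grip_width"])
c=snap("wrist",11); snap("scene",11);snap("side",11)
for b in blobs(c["image"],(18,150,60),(34,255,255),300,(0,0,600,272)):
    r=cv2.minAreaRect(b); bx=cv2.boxPoints(r); print(cv2.boundingRect(b),np.round(bx).tolist(),[np.round(ray(c,p,.02),4)[:2].tolist() for p in bx])
E
```

```text
[0.43982777 0.00076458 0.40012706] [ 1.79974260e+02 -2.25790251e-02  9.01656793e+01] 0.08681079398045113
(474, 214, 60, 58) [[463.0, 250.0], [503.0, 199.0], [533.0, 223.0], [493.0, 274.0]] [[0.5913, -0.0313], [0.6262, 0.0219], [0.6605, -0.0025], [0.6262, -0.0577]]
(301, 128, 20, 90) [[300.0, 128.0], [319.0, 128.0], [321.0, 217.0], [302.0, 217.0]] [[0.423, 0.0892], [0.4411, 0.0897], [0.4436, 0.003], [0.4243, 0.0025]]
```

View pics/wrist11.png

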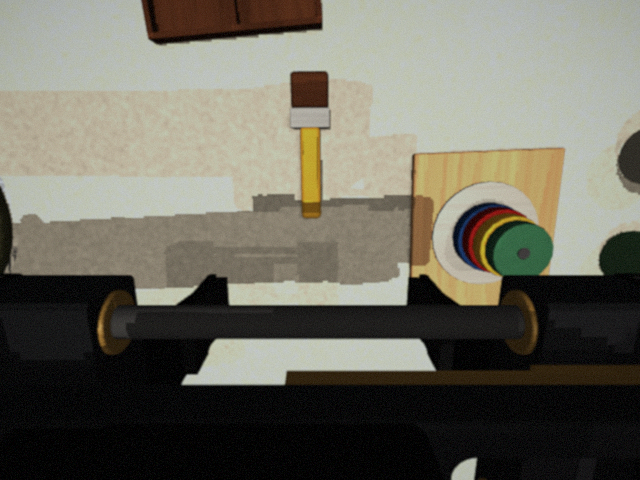

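Call:
send_rows(
  xyz=[
    [0.02,-0.0025,0.02],
    [0.02,-0.0025,0.03],
    [0.02,-0.0025,0.04],
    [0.017,0,0.04],
    [0,0,0.04],
    [0,0,0.025],
    [0,0,0.015],
    [0,0,0],
    [0,0,0],
    [0,0,0],
    [0,0,0],
    [0,0,0],
    [0,0,0],
    [0,0,0],
    [0,0,0],
    [0,0,0],
    [0,0,0],
  ],
  rotation=[
    [0,0,0],
    [0,0,0],
    [0,0,0],
    [0,0,0],
    [0,0,0],
    [0,0,0],
    [0,0,0],
    [0,0,0],
    [0,0,0],
    [0,0,0],
    [0,0,0],
    [0,0,0],
    [0,0,0],
    [0,0,0],
    [0,0,0],
    [0,0,0],
    [0,0,0],
  ],
  jaw=[1,1,1,1,1,1,1,1,1,0,0,0,0,0,0,0,0],
  newtons=30,
)

```text
time_s: 33.8
tool_pos: [0.4324, 0.077, 0.1897]
tool_rot: [-180.0, 0.0, 90.0]
force: [0.6, 0.2, -0.0]
grip_width: 0.0308
grasp_force: 0.0
```

Call:
send_rows(
  xyz=[
    [0,0,0],
    [0,0,0],
    [0,0,0],
    [0,0,-0.02],
    [0,0,-0.04],
    [0,0,-0.045],
    [0,0,-0.045],
    [0,0,0],
    [0.036,-0.0158,0],
    [0.036,-0.0154,0],
    [0.036,-0.0154,0],
    [0.036,-0.0154,0],
    [0.036,-0.0154,0],
    [0.036,-0.0154,0],
    [0,0,0],
    [0,0,0],
    [0,0,0],
  ],
  rotation=[
    [0,0,0],
    [0,0,0],
    [0,0,0],
    [0,0,0],
    [0,0,0],
    [0,0,0],
    [0,0,0],
    [0,0,-0.0785],
    [0,0,0],
    [0,0,0],
    [0,0,0],
    [0,0,0],
    [0,0,0],
    [0,0,0],
    [0,0,0],
    [0,0,0],
    [0,0,0],
  ],
  jaw=[0,0,0,0,0,0,0,0,0,0,0,0,0,0,0,0,0],
)

```text
time_s: 35.5
tool_pos: [0.3235, 0.2841, 0.3395]
tool_rot: [-180.0, 0.0, 94.4]
force: [-0.0, -0.8, 0.4]
grip_width: 0.0195
grasp_force: 29.9
```

```bash
python3 - <<'E'
from h import *
o=env.get_obs(); print(o["tool_pos"],o["tool_rot"],o["grip_width"])
c=snap("wrist",12); h=cv2.cvtColor(c["image"],cv2.COLOR_BGR2HSV)
# tray end (blue) and its extents; held brush ferrule/bristles columns
for b in blobs(c["image"],(100,100,40),(130,255,255),200,(0,0,640,270)):
    r=cv2.boundingRect(b); bx=cv2.boxPoints(cv2.minAreaRect(b)); print("blue",r,[np.round(ray(c,p,.018),4)[:2].tolist() for p in bx])
E
```

```text
[0.3234917  0.2840994  0.33948724] [-1.79986731e+02  4.59955948e-02  9.44194276e+01] 0.01945125478843496
blue (258, 127, 195, 15) [[0.2693, 0.3649], [0.424, 0.3785], [0.4258, 0.3687], [0.2698, 0.3551]]
```

Call:
send_rows(
  xyz=[
    [0,-0.003,0.02],
    [0,0,0.04],
    [0,0,0.04],
    [0,0,0.02],
    [0,0,0.012],
    [0,0,0.008],
    [0,0,0.004],
    [0,0,0],
    [0,0,0],
    [0,0,0],
  ],
  rotation=[
    [0,0,0],
    [0,0,0],
    [0,0,0],
    [0,0,0],
    [0,0,0],
    [0,0,0],
    [0,0,0],
    [0,0,0],
    [0,0,0],
    [0,0,0],
  ],
  jaw=[0,0,0,0,0,0,0,0,0,0],
)

```text
time_s: 36.55
tool_pos: [0.3204, 0.2851, 0.1966]
tool_rot: [179.9, -0.0, 94.5]
force: [-0.6, -0.3, -0.8]
grip_width: 0.0199
grasp_force: 29.9
```

Call:
send_rows(
  xyz=[
    [0,0,0.0005],
    [0,0,0],
    [0,0,0],
    [0,0,0],
    [0,0,0],
    [0,0,-0.02],
    [0,0,-0.04],
    [0,0,-0.0445],
    [-0.03,0,-0.04],
    [-0.04,0,-0.04],
    [-0.04,0.01,-0.02],
    [-0.035,0.0307,0],
    [-0.03,0.035,0],
    [-0.03,0.035,0],
    [-0.03,0.04,0],
    [-0.0221,0.04,0],
    [0,0.04,0],
    [0,0.04,0],
    [0,0,0],
    [0,0,0],
  ],
  rotation=[
    [0,0,0],
    [0,0,0],
    [0,0,0],
    [0,0,0],
    [0,0,0],
    [0,0,0],
    [0,0,0],
    [0,0,0],
    [0,0,0],
    [0,0,0],
    [0,0,0],
    [0,0,0],
    [0,0,0],
    [0,0,0],
    [0,0,0],
    [0,0,0],
    [0,0,0],
    [0,0,0.033],
    [0,0,0],
    [0,0,0],
  ],
  jaw=[0,0.32,0.32,0.32,0.32,0.32,0.32,0.32,1,1,1,1,1,1,1,1,1,1,1,1],
)

```text
time_s: 38.55
tool_pos: [0.61, 0.0545, 0.3938]
tool_rot: [-179.9, -0.0, 92.6]
force: [-0.4, 0.3, 0.2]
grip_width: 0.0871
grasp_force: 0.0
```

```bash
python3 - <<'E'
from h import *
o=env.get_obs(); print(o["tool_pos"],o["tool_rot"],o["grip_width"])
a=snap("wrist",13); s=snap("side",13)["image"]; d=snap("scene",13)["image"]
out=np.zeros((600,800,3),np.uint8)
out[:337,:800]=cv2.resize(a["image"][:270],(800,337))
out[337:600,:400]=cv2.resize(s[190:280,120:257],(400,263),interpolation=cv2.INTER_CUBIC)
out[337:600,400:800]=cv2.resize(d[130:262,260:461],(400,263),interpolation=cv2.INTER_CUBIC)
cv2.imwrite("pics/mix13.png",out)
E
```

```text
[0.60998919 0.05446708 0.39377182] [-1.79850341e+02 -1.68146071e-02  9.26316985e+01] 0.08711221809828203
```

View pics/mix13.png

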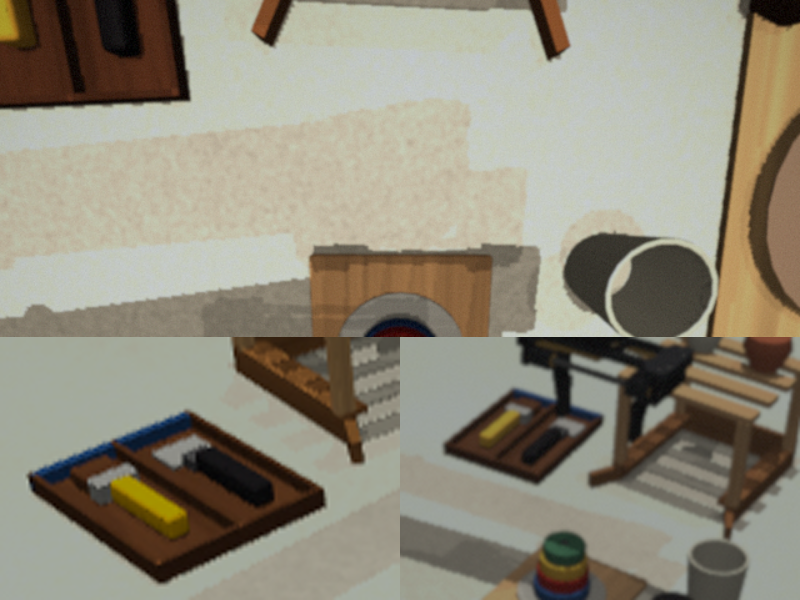

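Both tools lie in their lanes (brush left, scraper right) with heads at the blue end. The rack flare tips show at about (209,30) and (448,42) in wrist-image pixels.

```bash
python3 - <<'E'
from h import *
c=np.load("wrist13.npz"); h=cv2.cvtColor(c["image"],cv2.COLOR_BGR2HSV)
for z in (0,.012,.022,.03): print(z,[np.round(ray(c,u,z),4)[:2].tolist() for u in ((202.5,27),(215,33),(441.5,46),(455,38))])
c9=np.load("wrist9.npz")
for z in (.022,.03): print("w9",z,[np.round(ray(c9,u,z),4)[:2].tolist() for u in ((386,88),(394,91),(612,90),(637,83))])
# board front corners
print("board",[np.round(ray(c,u,.012),4)[:2].tolist() for u in ((248,204),(393,203.5))])
for r in (2,10,18,25,32,40):
    m=(h[r,:,1]>110)&(h[r,:,0]<18)&(np.arange(640)>170)&(np.arange(640)<560); w=np.where(m)[0]
    g=np.split(w,np.where(np.diff(w)>3)[0]+1); print(r,[(int(q[0]),int(q[-1])) for q in g if len(q)>4],h[r,230].tolist())
E
```

```text
0 [[0.4939, 0.2282], [0.5054, 0.2237], [0.718, 0.2223], [0.7297, 0.2296]]
0.012 [[0.4975, 0.2249], [0.5086, 0.2205], [0.7144, 0.2192], [0.7258, 0.2262]]
0.022 [[0.5005, 0.2221], [0.5114, 0.2178], [0.7114, 0.2165], [0.7225, 0.2234]]
0.03 [[0.5029, 0.2199], [0.5135, 0.2157], [0.7091, 0.2144], [0.7198, 0.2212]]
w9 0.022 [[0.4977, 0.2204], [0.505, 0.2178], [0.7011, 0.2183], [0.7223, 0.2241]]
w9 0.03 [[0.4963, 0.2192], [0.5034, 0.2167], [0.695, 0.2171], [0.7157, 0.2228]]
board [[0.538, 0.0663], [0.6846, 0.0735]]
2 [(210, 230), (425, 445)] [16, 232, 33]
10 [(207, 228), (427, 447)] [18, 43, 120]
18 [(204, 224), (430, 449)] [35, 29, 195]
25 [(202, 221), (432, 451)] [36, 32, 191]
32 [(212, 218), (434, 453)] [30, 33, 188]
40 [(437, 449)] [37, 17, 198]
```

Call:
send_rows(
  xyz=[
    [0.02,0,-0.02],
    [0.03,0,-0.02],
    [0.03,0,-0.02],
    [0.02,0,0],
    [0,0,0],
    [0,0,0],
    [0,0,0],
    [0,0,0],
  ],
  rotation=[
    [0,0,0],
    [0,0,0],
    [0,0,0],
    [0,0,0],
    [0,0,0],
    [0,0,0],
    [0,0,0],
    [0,0,0],
  ],
  jaw=[1,1,1,1,1,1,1,1],
)

```text
time_s: 39.5
tool_pos: [0.6052, 0.1524, 0.4548]
tool_rot: [-180.0, 0.1, 92.5]
force: [-0.0, 0.3, 0.8]
grip_width: 0.0873
grasp_force: 0.0
```

```bash
python3 - <<'E'
from h import *
o=env.get_obs(); print(o["tool_pos"],o["tool_rot"])
c=snap("wrist",14); h=cv2.cvtColor(c["image"],cv2.COLOR_BGR2HSV)
for r in range(4,240,12):
    m=(h[r,:,1]>110)&(h[r,:,0]<20)&(np.arange(640)>150)&(np.arange(640)<560); w=np.where(m)[0]
    g=np.split(w,np.where(np.diff(w)>3)[0]+1); print(r,[(int(q[0]),int(q[-1]),h[r,int(q.mean())].tolist()) for q in g if len(q)>4])
E
```

```text
[0.60521085 0.15241879 0.45481947] [-1.79975692e+02  6.09107633e-02  9.24611085e+01]
4 [(151, 158, [7, 135, 32]), (236, 486, [15, 140, 157])]
16 [(151, 159, [9, 181, 69]), (236, 263, [13, 171, 172]), (400, 428, [14, 164, 170])]
28 [(151, 161, [9, 177, 78]), (236, 262, [12, 179, 77]), (399, 426, [14, 170, 162])]
40 [(151, 160, [8, 157, 83]), (236, 262, [14, 177, 111]), (399, 424, [10, 181, 93])]
52 [(151, 164, [11, 166, 83]), (198, 216, [19, 118, 199]), (225, 361, [20, 121, 200])]
64 [(151, 166, [11, 181, 79]), (421, 477, [19, 124, 198])]
76 [(151, 168, [11, 177, 78]), (272, 309, [19, 113, 206]), (313, 386, [16, 130, 202]), (450, 457, [20, 115, 204]), (461, 476, [19, 126, 199])]
88 [(151, 168, [10, 175, 89]), (204, 409, [15, 134, 200]), (458, 474, [19, 123, 201])]
100 [(151, 168, [7, 162, 96]), (228, 262, [13, 141, 65]), (393, 456, [13, 139, 57]), (553, 559, [12, 245, 26])]
112 [(151, 173, [10, 173, 93]), (239, 251, [10, 177, 75]), (392, 421, [16, 152, 62]), (546, 559, [7, 134, 42])]
124 [(151, 174, [9, 175, 93]), (233, 245, [12, 180, 125]), (404, 417, [12, 164, 163]), (541, 559, [18, 142, 18])]
136 [(151, 174, [10, 166, 95]), (228, 239, [12, 165, 125]), (408, 420, [11, 167, 160]), (541, 559, [17, 124, 192])]
148 [(151, 177, [9, 170, 81]), (413, 424, [12, 171, 161]), (539, 551, [19, 115, 204]), (555, 559, [19, 120, 200])]
160 [(151, 179, [9, 179, 80]), (538, 550, [17, 117, 202])]
172 [(151, 181, [12, 183, 71]), (537, 555, [18, 122, 205])]
184 [(536, 554, [17, 124, 201])]
196 [(535, 553, [18, 115, 206])]
208 [(534, 548, [18, 115, 206]), (554, 559, [19, 118, 194])]
220 [(532, 559, [19, 116, 206])]
232 [(531, 557, [18, 124, 194])]
```

```bash
python3 - <<'E'
from h import *
c=np.load("wrist14.npz"); h=cv2.cvtColor(c["image"],cv2.COLOR_BGR2HSV)
for z in (.022,.03,.035):
    for r in (16,28,40):
        a=ray(c,(262.7,r),z) if r<20 else ray(c,(262,r),z); b=ray(c,(399.7 if r<20 else 399,r),z); print(z,r,np.round(a,4)[:2],np.round(b,4)[:2],"w",round(np.hypot(*(a-b)[:2]),4),"mid",np.round((a+b)/2,4)[:2])
# fine edges
for r in range(12,46,4):
    m=(h[r,:,1]>110)&(h[r,:,0]<20); L=[i for i in range(240,275) if m[i]]; R=[i for i in range(380,428) if m[i]]
    print(r,max(L),min(R))
for r in range(140,170,3):
    m=(h[r,:,1]>110)&(h[r,:,0]<20); print(r,[i for i in range(215,250) if m[i]][:1],[i for i in range(215,250) if m[i]][-1:],[i for i in range(400,440) if m[i]][:1],[i for i in range(400,440) if m[i]][-1:])
for u in ((222,141),(233,147),(416,160),(428,152)): print(np.round(ray(c,u,.022),4)[:2])
E
```

```text
0.022 16 [0.5407 0.3494] [0.6802 0.3553] w 0.1396 mid [0.6105 0.3523]
0.022 28 [0.5401 0.3384] [0.6806 0.3444] w 0.1407 mid [0.6103 0.3414]
0.022 40 [0.5401 0.3273] [0.6817 0.3333] w 0.1418 mid [0.6109 0.3303]
0.03 16 [0.5419 0.3469] [0.6787 0.3527] w 0.1369 mid [0.6103 0.3498]
0.03 28 [0.5413 0.3361] [0.6791 0.342 ] w 0.138 mid [0.6102 0.3391]
0.03 40 [0.5413 0.3252] [0.6802 0.3312] w 0.139 mid [0.6107 0.3282]
0.035 16 [0.5427 0.3454] [0.6778 0.3511] w 0.1352 mid [0.6102 0.3482]
0.035 28 [0.542  0.3347] [0.6781 0.3405] w 0.1362 mid [0.6101 0.3376]
0.035 40 [0.5421 0.324 ] [0.6792 0.3298] w 0.1373 mid [0.6106 0.3269]
12 263 401
16 263 400
20 263 400
24 262 399
28 262 399
32 262 399
36 263 399
40 262 399
44 263 398
140 [226] [238] [410] [421]
143 [228] [236] [411] [422]
146 [] [] [412] [423]
149 [] [] [413] [424]
152 [] [] [415] [420]
155 [] [] [] []
158 [] [] [] []
161 [] [] [] []
164 [] [] [] []
167 [] [] [] []
[0.4962 0.2247]
[0.5083 0.2188]
[0.7129 0.2135]
[0.7253 0.2227]
```

Call:
send_rows(
  xyz=[
    [-0.03,0,0],
    [-0.045,0,0],
    [-0.045,0,0],
    [-0.045,0.0009,0],
    [-0.045,0,0],
    [-0.045,0,0.025],
    [-0.045,0,0.025],
    [-0.0324,0,0.025],
    [-0.02,0,0.025],
    [0,0,0.025],
    [0,0,0],
    [0,0,0],
    [0,0,0],
  ],
  rotation=[
    [0,0,0],
    [0,0,0],
    [0,0,0],
    [0,0,0],
    [0,0,0],
    [0,0,0],
    [0,0,0],
    [0,0,0],
    [0,0,0],
    [0,0,0],
    [0,0,0],
    [0,0,0],
    [0,0,0],
  ],
  jaw=[1,1,1,1,1,1,1,1,1,1,1,1,1],
)

```text
time_s: 40.85
tool_pos: [0.6226, -0.1946, 0.3335]
tool_rot: [179.8, 0.0, 92.7]
force: [-0.9, -0.2, 0.0]
grip_width: 0.0871
grasp_force: 0.0
```

```bash
python3 - <<'E'
from h import *
o=env.get_obs(); print(o["tool_pos"],o["tool_rot"])
c=snap("wrist",15)
print("green",circ(c,"green",.088))
h=cv2.cvtColor(c["image"],cv2.COLOR_BGR2HSV)
for r in range(80,272,8):
    s=h[r,230:410]; wood=np.where((s[:,1]>90)&(s[:,2]>110)&(s[:,0]<26))[0]+230; dk=np.where((s[:,1]>80)&(s[:,2]<105)&(s[:,2]>15)&(s[:,0]<22))[0]+230
    print(r,(wood.min(),wood.max()) if len(wood) else None,(dk.min(),dk.max(),len(dk)) if len(dk) else None)
E
```

```text
[ 0.62260649 -0.19457983  0.33354314] [1.79837328e+02 3.31066692e-02 9.26691495e+01]
green [array([ 0.7618, -0.0502,  0.0257])]
80 (np.int64(230), np.int64(409)) None
88 (np.int64(230), np.int64(409)) None
96 (np.int64(230), np.int64(409)) None
104 (np.int64(230), np.int64(409)) None
112 (np.int64(230), np.int64(409)) None
120 (np.int64(290), np.int64(343)) None
128 (np.int64(290), np.int64(343)) None
136 (np.int64(290), np.int64(343)) None
144 (np.int64(290), np.int64(343)) None
152 (np.int64(290), np.int64(342)) None
160 (np.int64(291), np.int64(343)) None
168 (np.int64(291), np.int64(342)) None
176 (np.int64(291), np.int64(342)) (np.int64(308), np.int64(325), 18)
184 (np.int64(291), np.int64(342)) (np.int64(307), np.int64(326), 20)
192 (np.int64(291), np.int64(342)) (np.int64(290), np.int64(326), 21)
200 (np.int64(327), np.int64(342)) (np.int64(291), np.int64(326), 33)
208 (np.int64(294), np.int64(339)) (np.int64(291), np.int64(342), 39)
216 (np.int64(295), np.int64(338)) (np.int64(291), np.int64(341), 38)
224 (np.int64(295), np.int64(328)) (np.int64(291), np.int64(341), 33)
232 (np.int64(293), np.int64(341)) (np.int64(291), np.int64(325), 29)
240 None None
248 None None
256 None None
264 None None
```

```bash
python3 - <<'E'
from h import *
c=np.load("wrist15.npz"); h=cv2.cvtColor(c["image"],cv2.COLOR_BGR2HSV)
print([(r,h[r,316].tolist()) for r in range(166,244,3)])
print([(r,h[r,297].tolist()) for r in range(226,244,2)])
for u,z in (((297,236.5),.012),((260,116),.012),((316,172),.058),((316,172),.012)): print(u,z,np.round(ray(c,u,z),4)[:2])
print([ (cv2.boundingRect(b),np.round(cen(b))) for b in blobs(c["image"],*COL["green"])])
E
```

```text
[(166, [14, 134, 187]), (169, [15, 142, 187]), (172, [14, 146, 101]), (175, [2, 136, 30]), (178, [10, 161, 65]), (181, [8, 164, 73]), (184, [7, 155, 69]), (187, [10, 177, 62]), (190, [8, 163, 69]), (193, [11, 172, 71]), (196, [8, 180, 65]), (199, [10, 165, 71]), (202, [10, 177, 62]), (205, [11, 180, 44]), (208, [9, 175, 35]), (211, [3, 138, 37]), (214, [9, 191, 36]), (217, [6, 153, 35]), (220, [12, 154, 38]), (223, [14, 230, 30]), (226, [14, 165, 34]), (229, [12, 187, 30]), (232, [15, 214, 31]), (235, [21, 75, 65]), (238, [25, 43, 132]), (241, [20, 45, 126])]
[(226, [14, 134, 101]), (228, [14, 145, 95]), (230, [13, 138, 100]), (232, [15, 145, 107]), (234, [15, 143, 137]), (236, [14, 61, 130]), (238, [19, 47, 146]), (240, [16, 47, 142]), (242, [18, 47, 141])]
(297, 236.5) 0.012 [ 0.606  -0.1997]
(260, 116) 0.012 [ 0.5735 -0.1025]
(316, 172) 0.058 [ 0.6198 -0.1412]
(316, 172) 0.012 [ 0.6199 -0.1442]
[((524, 0, 67, 82), array([547.,  43.]))]
```

Call:
send_rows(
  xyz=[
    [0.015,0,0],
    [0.014,0,0],
    [0,0,0.02],
    [0,0,0.03],
    [0,0,0.03],
    [0,0,0.02],
    [0,0,0],
    [0,0,0],
    [0,0,0],
  ],
  rotation=[
    [0,0,0],
    [0,0,0],
    [0,0,0],
    [0,0,0],
    [0,0,0],
    [0,0,0],
    [0,0,0],
    [0,0,0],
    [0,0,0],
  ],
  jaw=[0.6,0.6,0.6,0.6,0.6,0.6,0.6,0.6,0.6],
)

```text
time_s: 41.8
tool_pos: [0.6215, -0.1656, 0.2336]
tool_rot: [179.8, 0.0, 92.7]
force: [0.3, 0.1, 0.5]
grip_width: 0.0522
grasp_force: 0.0
```

Call:
send_rows(
  xyz=[
    [-0.004,0,0.005],
    [0,0,0.008],
    [0,0,0.004],
    [0,0,0],
    [0,0,0],
    [0,0,0],
    [0,0,0],
    [0,0,0],
    [0,0,0],
    [0,0,0],
    [0,0,0],
    [0,0,0],
  ],
  rotation=[
    [0,0,0],
    [0,0,0],
    [0,0,0],
    [0,0,0],
    [0,0,0],
    [0,0,0],
    [0,0,0],
    [0,0,0],
    [0,0,0],
    [0,0,0],
    [0,0,0],
    [0,0,0],
  ],
  jaw=[0.5,0.45,0.4,0.35,0.3,0.27,0.24,0.22,0.2,0.18,0.1,0],
  newtons=40,
)

```text
time_s: 43.0
tool_pos: [0.621, -0.1702, 0.2146]
tool_rot: [180.0, 0.0, 92.6]
force: [0.7, -0.3, -0.5]
grip_width: 0.0136
grasp_force: 40.0
```

Call:
send_rows(
  xyz=[
    [0,0,0],
    [0,0,0],
    [0,0,0],
  ],
  rotation=[
    [0,0,0],
    [0,0,0],
    [0,0,0],
  ],
  jaw=[0,0,0],
)

```text
time_s: 43.3
tool_pos: [0.621, -0.1702, 0.2147]
tool_rot: [180.0, 0.0, 92.6]
force: [1.8, -0.2, -1.5]
grip_width: 0.0134
grasp_force: 40.0
```

```bash
python3 - <<'E'
from h import *
o=env.get_obs(); print(o["tool_pos"],o["tool_rot"],o["force"])
c=snap("side",16);print(circ(c,"green",.088),[cv2.boundingRect(b) for b in blobs(c["image"],*COL["green"])])
E
```

```text
[ 0.62100198 -0.17018132  0.21466601] [1.79960036e+02 5.97698139e-03 9.26034913e+01] [ 1.75759428 -0.20803592 -1.51904179]
[] [(327, 218, 23, 16)]
```

Call:
send_rows(
  xyz=[
    [0.001,0,0],
    [0.002,0,0],
    [0.003,0,0],
    [0.004,0,0],
    [0.005,-0.0007,0],
    [0.006,-0.0007,0],
    [0.007,-0.0007,0],
    [0.008,-0.0007,0],
    [0.008,-0.0007,0],
    [0.008,-0.0007,0],
    [0.008,-0.0007,0],
    [0.008,-0.0007,0],
    [0.008,-0.0007,0],
    [0.007,-0.0007,0],
    [0.006,0,0],
    [0.005,0,0],
    [0.004,0,0],
    [0.003,0,0],
    [0.002,0,0],
    [0.001,0,0],
  ],
  rotation=[
    [0,0,0.001],
    [0,0,0.002],
    [0,0,0.003],
    [0,0,0.004],
    [0,0,0.005],
    [0,0,0.005],
    [0,0,0.005],
    [0,0,0.005],
    [0,0,0.004],
    [0,0,0.003],
    [0,0,0.002],
    [0,0,0.001],
    [0,0,0],
    [0,0,0],
    [0,0,0],
    [0,0,0],
    [0,0,0],
    [0,0,0],
    [0,0,0],
    [0,0,0],
  ],
  jaw=[0,0,0,0,0,0,0,0,0,0,0,0,0,0,0,0,0,0,0,0],
)

```text
time_s: 45.35
tool_pos: [0.6121, -0.0662, 0.2147]
tool_rot: [-180.0, 0.0, 90.3]
force: [1.0, -6.6, 2.2]
grip_width: 0.0139
grasp_force: 40.0
```

```bash
python3 - <<'E'
from h import *
o=env.get_obs(); print(o["tool_pos"],o["tool_rot"],o["force"],o["grip_width"])
c=snap("scene",17); s=snap("side",17)
for im in (c,s):
    for k in COL: print(k,[cv2.boundingRect(b) for b in blobs(im["image"],*COL[k],25)])
# expected stack centres in pixels, and board corners visibility
t=np.array(o["tool_pos"]); a=np.radians(o["tool_rot"][2]); ctr=t[:2]+.155*np.array([np.cos(a),np.sin(a)]); print("ctr",ctr)
for z in (.025,.043,.061,.079): print(np.round(proj(c,[*ctr,z])),np.round(proj(s,[*ctr,z])))
E
```

```text
[ 0.61209762 -0.06616669  0.21465139] [-1.79990541e+02  2.19202974e-02  9.03237872e+01] [ 0.99932451 -6.61475374  2.23652388] 0.013947547472956135
blue [(14, 436, 33, 44), (0, 360, 152, 120)]
red []
yellow [(326, 305, 50, 34), (301, 168, 14, 13)]
green [(43, 445, 38, 35), (383, 272, 25, 30), (355, 209, 19, 12), (315, 0, 26, 38), (271, 0, 27, 35)]
blue [(558, 364, 82, 116), (132, 226, 27, 12)]
red []
yellow [(418, 242, 47, 27), (158, 237, 26, 17)]
green [(383, 215, 25, 27), (298, 203, 21, 13)]
ctr [0.6112217  0.08883084]
[362. 233.] [308. 229.]
[363. 227.] [308. 222.]
[363. 221.] [308. 216.]
[364. 215.] [308. 209.]
```

Call:
send_rows(
  xyz=[
    [0.001,0,0],
    [0.002,0,0],
    [0.003,0,0],
    [0.004,0,0],
    [0.005,0,0],
    [0.006,0,0],
    [0.007,0,0],
    [0.007,0,0],
    [0.007,0,0],
    [0.007,0,0],
    [0.007,0,0],
    [0.007,0,0],
    [0.007,0,0],
    [0.007,0,0],
    [0.006,0,0],
    [0.005,0,0],
    [0.004,0,0],
    [0.003,0,0],
    [0.002,0,0],
    [0.001,0,0],
  ],
  rotation=[
    [0,0,0],
    [0,0,0],
    [0,0,0],
    [0,0,0],
    [0,0,0],
    [0,0,0],
    [0,0,0],
    [0,0,0],
    [0,0,0],
    [0,0,0],
    [0,0,0],
    [0,0,0],
    [0,0,0],
    [0,0,0],
    [0,0,0],
    [0,0,0],
    [0,0,0],
    [0,0,0],
    [0,0,0],
    [0,0,0],
  ],
  jaw=[0,0,0,0,0,0,0,0,0,0,0,0,0,0,0,0,0,0,0,0],
)

```text
time_s: 47.45
tool_pos: [0.6114, 0.0315, 0.2147]
tool_rot: [-180.0, 0.0, 90.3]
force: [0.0, -5.8, 2.0]
grip_width: 0.0136
grasp_force: 40.0
```

```bash
cat > chk.py <<'E'
from h import *
import sys
o=env.get_obs(); print(np.round(o["tool_pos"],4),np.round(o["tool_rot"],2),np.round(o["force"],2),o["grip_width"])
c=snap("scene",sys.argv[1]); s=snap("side",sys.argv[1])
t=np.array(o["tool_pos"]); a=np.radians(o["tool_rot"][2]); ctr=t[:2]+.155*np.array([np.cos(a),np.sin(a)]); print("ctr",ctr)
for k,z in (("blue",.025),("red",.043),("yellow",.061),("green",.079)):
    for n,im in (("scene",c),("side",s)):
        p=proj(im,[*ctr,z]); print(k,n,np.round(p),[ (cv2.boundingRect(b),np.round(cen(b)).tolist()) for b in blobs(im["image"],(COL[k][0][0],100,20),COL[k][1],20) if np.hypot(*(cen(b)-p))<40])
E
python3 chk.py 18
```

```text
[0.6114 0.0315 0.2147] [-1.7996e+02  5.0000e-02  9.0310e+01] [ 0.04 -5.76  1.96] 0.01360937089534291
ctr [0.61058725 0.18648969]
blue scene [382. 215.] []
blue side [283. 215.] [((271, 214, 24, 12), [282.0, 221.0])]
red scene [382. 210.] []
red side [283. 209.] [((271, 208, 17, 10), [278.0, 214.0])]
yellow scene [383. 204.] [((373, 199, 22, 10), [382.0, 205.0])]
yellow side [283. 202.] [((272, 200, 13, 11), [277.0, 206.0])]
green scene [383. 198.] [((376, 193, 17, 12), [384.0, 200.0])]
green side [283. 196.] [((273, 191, 20, 13), [281.0, 196.0])]
```

Call:
send_rows(
  xyz=[
    [0.001,0,0],
    [0.002,0,0],
    [0.003,0,0],
    [0.004,0,0],
    [0.005,0,0],
    [0.006,0,0],
    [0.007,0,0],
    [0.007,0,0],
    [0.007,0,0],
    [0.007,0,0],
    [0.007,0,0],
    [0.007,0,0],
    [0.007,0,0],
    [0.007,0,0],
    [0.006,0,0],
    [0.005,0,0],
    [0.004,0,0],
    [0.003,0,0],
    [0.002,0,0],
    [0.001,0,0],
  ],
  rotation=[
    [0,0,0],
    [0,0,0],
    [0,0,0],
    [0,0,0],
    [0,0,0],
    [0,0,0],
    [0,0,0],
    [0,0,0],
    [0,0,0],
    [0,0,0],
    [0,0,0],
    [0,0,0],
    [0,0,0],
    [0,0,0],
    [0,0,0],
    [0,0,0],
    [0,0,0],
    [0,0,0],
    [0,0,0],
    [0,0,0],
  ],
  jaw=[0,0,0,0,0,0,0,0,0,0,0,0,0,0,0,0,0,0,0,0],
)

```text
time_s: 49.55
tool_pos: [0.6108, 0.1291, 0.2146]
tool_rot: [-179.9, 0.1, 90.3]
force: [-0.1, -6.3, 3.7]
grip_width: 0.0135
grasp_force: 40.0
```

```bash
python3 chk.py 19
```

```text
[0.6108 0.1291 0.2146] [-1.7993e+02  8.0000e-02  9.0300e+01] [-0.06 -6.33  3.72] 0.013520513255436099
ctr [0.60997741 0.28414131]
blue scene [399. 200.] []
blue side [261. 202.] [((249, 202, 23, 10), [259.0, 208.0])]
red scene [400. 194.] []
red side [261. 196.] [((250, 196, 15, 9), [255.0, 201.0])]
yellow scene [401. 188.] []
yellow side [261. 190.] [((250, 188, 10, 11), [254.0, 194.0])]
green scene [401. 183.] [((396, 180, 14, 10), [404.0, 184.0])]
green side [260. 184.] [((251, 179, 19, 12), [258.0, 184.0])]
```

Call:
send_rows(
  xyz=[
    [0.001,0,0],
    [0.002,0,0],
    [0.003,0,0],
    [0.004,0,0],
    [0.005,0,0],
    [0.005,0,0],
    [0.005,0,0],
    [0.005,0,0],
    [0.005,0,0],
    [0.005,0,0],
    [0.004,0,0],
    [0.004,0,0],
    [0.003,0,0],
    [0.002,0,0],
    [0.001,0,0],
    [0.001,0,0],
    [0,0,0],
  ],
  rotation=[
    [0,0,0],
    [0,0,0],
    [0,0,0],
    [0,0,0],
    [0,0,0],
    [0,0,0],
    [0,0,0],
    [0,0,0],
    [0,0,0],
    [0,0,0],
    [0,0,0],
    [0,0,0],
    [0,0,0],
    [0,0,0],
    [0,0,0],
    [0,0,0],
    [0,0,0],
  ],
  jaw=[0,0,0,0,0,0,0,0,0,0,0,0,0,0,0,0,0],
)

```text
time_s: 51.35
tool_pos: [0.6105, 0.1839, 0.2147]
tool_rot: [-179.9, 0.1, 90.3]
force: [-0.9, -6.6, 2.8]
grip_width: 0.0138
grasp_force: 40.0
```

Call:
send_rows(
  xyz=[
    [0.001,0,0],
    [0.001,0,0],
    [0.001,0,0],
    [0.001,0,0],
    [0.001,0,0],
    [0.001,0,0],
  ],
  rotation=[
    [0,0,0],
    [0,0,0],
    [0,0,0],
    [0,0,0],
    [0,0,0],
    [0,0,0],
  ],
  jaw=[0,0,0,0,0,0],
)

```text
time_s: 51.95
tool_pos: [0.6105, 0.1896, 0.2146]
tool_rot: [-179.9, 0.1, 90.3]
force: [-0.7, -6.9, 3.8]
grip_width: 0.0136
grasp_force: 40.0
```

Call:
send_rows(
  xyz=[
    [0.001,0,0],
    [0.001,0,0],
    [0.001,0,0],
    [0.001,0,0],
    [0.001,0,0],
  ],
  rotation=[
    [0,0,0],
    [0,0,0],
    [0,0,0],
    [0,0,0],
    [0,0,0],
  ],
  jaw=[0,0,0,0,0],
)

```text
time_s: 52.45
tool_pos: [0.6105, 0.1946, 0.2146]
tool_rot: [-179.9, 0.1, 90.3]
force: [-0.3, -7.3, 3.5]
grip_width: 0.0138
grasp_force: 40.0
```

Call:
send_rows(
  xyz=[
    [0.001,0,0],
    [0.001,0,0],
    [0.001,0,0],
  ],
  rotation=[
    [0,0,0],
    [0,0,0],
    [0,0,0],
  ],
  jaw=[0,0,0],
)

```text
time_s: 52.75
tool_pos: [0.6105, 0.1976, 0.2146]
tool_rot: [-179.9, 0.1, 90.3]
force: [-1.1, -6.2, 3.4]
grip_width: 0.0139
grasp_force: 40.0
```

Call:
send_rows(
  xyz=[
    [0.001,0,0],
    [0.001,0,0],
    [0.001,0,0],
  ],
  rotation=[
    [0,0,0],
    [0,0,0],
    [0,0,0],
  ],
  jaw=[0,0,0],
)

```text
time_s: 53.05
tool_pos: [0.6104, 0.2005, 0.2146]
tool_rot: [-179.9, 0.1, 90.3]
force: [0.1, -7.1, 3.1]
grip_width: 0.014
grasp_force: 40.0
```

Call:
send_rows(
  xyz=[
    [0.001,0,0],
    [0.001,0,0],
  ],
  rotation=[
    [0,0,0],
    [0,0,0],
  ],
  jaw=[0,0],
)

```text
time_s: 53.25
tool_pos: [0.6105, 0.2018, 0.2146]
tool_rot: [-179.9, 0.2, 90.2]
force: [-1.9, -9.0, 4.9]
grip_width: 0.0136
grasp_force: 40.0
```

Call:
send_rows(
  xyz=[
    [0.001,0,0],
    [0,0,0],
  ],
  rotation=[
    [0,0,0],
    [0,0,0],
  ],
  jaw=[0,0],
)

```text
time_s: 53.45
tool_pos: [0.6105, 0.202, 0.2146]
tool_rot: [-179.9, 0.3, 90.2]
force: [-1.8, -10.4, 4.9]
grip_width: 0.0143
grasp_force: 40.0
```

```bash
python3 chk.py 20
```

```text
[0.6105 0.202  0.2146] [-179.87    0.28   90.21] [ -1.79 -10.43   4.94] 0.014262212765134438
ctr [0.60998745 0.35697553]
blue scene [412. 189.] [((402, 190, 9, 7), [405.0, 193.0])]
blue side [246. 193.] [((241, 196, 15, 7), [247.0, 200.0])]
red scene [413. 183.] []
red side [246. 188.] []
yellow scene [414. 178.] []
yellow side [245. 182.] []
green scene [414. 172.] [((408, 169, 14, 8), [414.0, 172.0])]
green side [245. 176.] [((239, 172, 15, 9), [245.0, 174.0])]
```

Call:
send_rows(
  xyz=[
    [0.001,0,0],
    [0.001,0,0],
    [0.001,0,0],
    [0,0,0],
    [0,0,0],
  ],
  rotation=[
    [0,0,0],
    [0,0,0],
    [0,0,0],
    [0,0,0],
    [0,0,0],
  ],
  jaw=[0,0,0,0,0],
)

```text
time_s: 54.05
tool_pos: [0.6107, 0.2026, 0.2146]
tool_rot: [-179.8, 0.5, 90.1]
force: [-2.6, -14.3, 7.2]
grip_width: 0.0137
grasp_force: 40.0
```

Call:
send_rows(
  xyz=[
    [0.001,0,0],
    [0.001,0,0],
    [0.001,0,0],
    [0.001,0,0],
    [0,0,0],
    [0,0,0],
  ],
  rotation=[
    [0,0,0],
    [0,0,0],
    [0,0,0],
    [0,0,0],
    [0,0,0],
    [0,0,0],
  ],
  jaw=[0,0,0,0,0,0],
)

```text
time_s: 54.65
tool_pos: [0.611, 0.2035, 0.2146]
tool_rot: [-179.7, 0.8, 90.0]
force: [-4.2, -20.8, 10.6]
grip_width: 0.0135
grasp_force: 40.0
```

```bash
python3 - <<'E'
from h import *
o=env.get_obs(); print(np.round(o["tool_pos"],4),np.round(o["tool_rot"],2),np.round(o["force"],2),np.round(o["wrist_torque"],2))
E
```

```text
[0.611  0.2035 0.2146] [-179.73    0.77   90.  ] [ -4.25 -20.76  10.57] [-4.19  0.66  0.17]
```

Call:
send_rows(
  xyz=[
    [-0.002,0,0],
    [-0.002,0,0],
    [-0.002,0,0],
    [0,0,0],
    [0,0,0],
    [0,0,0],
    [0,0,0],
    [0,0,0],
    [0,0,0],
    [0,0,0],
  ],
  rotation=[
    [0,0,0],
    [0,0,0],
    [0,0,0],
    [0,0,0],
    [0,0,0],
    [0,0,0],
    [0,0,0],
    [0,0,0],
    [0,0,0],
    [0,0,0],
  ],
  jaw=[0,0,0,0,0.2,0.25,0.3,0.4,0.5,0.5],
)

```text
time_s: 55.65
tool_pos: [0.6105, 0.206, 0.2145]
tool_rot: [-180.0, -0.0, 90.3]
force: [-1.0, 0.8, -0.3]
grip_width: 0.0403
grasp_force: 0.0
```

Call:
send_rows(
  xyz=[
    [0,0,-0.01],
    [0,0,-0.03],
    [0,0,-0.04],
    [0,0,-0.04],
    [-0.02,0,-0.04],
    [-0.04,0,-0.03],
    [-0.04,0,0],
    [-0.04,0,0],
    [-0.04,0,0],
    [0,0,0],
    [0,0,0],
    [0,0,0],
  ],
  rotation=[
    [0,0,0],
    [0,0,0],
    [0,0,0],
    [0,0,0],
    [0,0,0],
    [0,0,0],
    [0,0,0],
    [0,0,0],
    [0,0,0],
    [0,0,0],
    [0,0,0],
    [0,0,0],
  ],
  jaw=[0.5,0.5,0.5,0.5,0.5,0.5,0.5,0.5,0.5,0.5,0.5,0.5],
)

```text
time_s: 56.85
tool_pos: [0.6115, 0.0272, 0.4051]
tool_rot: [180.0, -0.1, 90.4]
force: [0.5, 0.6, -0.0]
grip_width: 0.0436
grasp_force: 0.0
```

```bash
python3 - <<'E'
from h import *
o=env.get_obs(); print(np.round(o["tool_pos"],4),np.round(o["force"],2))
c=snap("scene",21); s=snap("side",21); w=snap("wrist",21)
ctr=(.610,.357)
for k,z in (("blue",.025),("red",.043),("yellow",.061),("green",.079)):
    for n,im in (("scene",c),("side",s)):
        p=proj(im,[*ctr,z]); print(k,n,np.round(p),[ (cv2.boundingRect(b),np.round(cen(b)).tolist()) for b in blobs(im["image"],(COL[k][0][0],100,20),COL[k][1],8) if np.hypot(*(cen(b)-p))<25])
# board neck end / grip in wrist view
h=cv2.cvtColor(w["image"],cv2.COLOR_BGR2HSV)
e=proj(w,[.611,.357-.183,.012]); g=proj(w,[.611,.357-.15,.058]); print("neck end exp",e,"grip exp",g)
u=int(e[0])+12
print([(r,h[r,u].tolist()) for r in range(max(0,int(e[1])-12),int(e[1])+13,2)])
r=int(e[1])-12
m=(h[r,:,1]>90)&(h[r,:,2]>90)&(h[r,:,0]<26); x=np.where(m)[0]; x=x[abs(x-e[0])<60]; print("neck cols",x.min(),x.max(),np.round(ray(w,((x.min()+x.max())/2,r),.012),4))
E
```

```text
[0.6115 0.0272 0.4051] [ 0.47  0.55 -0.  ]
blue scene [412. 189.] [((402, 189, 22, 9), [412.0, 194.0])]
blue side [246. 193.] [((241, 191, 19, 12), [250.0, 199.0])]
red scene [413. 183.] [((403, 183, 21, 8), [413.0, 188.0])]
red side [246. 188.] [((240, 186, 18, 10), [249.0, 192.0])]
yellow scene [414. 178.] []
yellow side [245. 182.] [((239, 179, 17, 11), [247.0, 186.0])]
green scene [414. 172.] [((408, 168, 15, 10), [415.0, 174.0])]
green side [245. 176.] [((239, 172, 16, 11), [246.0, 177.0])]
neck end exp [318.0869272  65.0879896] grip exp [318.58942986   7.37802855]
[(53, [22, 109, 208]), (55, [22, 107, 210]), (57, [22, 110, 207]), (59, [22, 106, 211]), (61, [22, 109, 208]), (63, [22, 107, 207]), (65, [20, 114, 190]), (67, [14, 151, 91]), (69, [29, 40, 141]), (71, [38, 21, 217]), (73, [53, 9, 215]), (75, [49, 9, 219]), (77, [48, 12, 216])]
neck cols 295 339 [0.6099 0.1844 0.012 ]
```

```bash
python3 - <<'E'
from h import *
for n,lo,hi in (("scene",(260,130),(330,200)),("side",(125,205),(240,275))):
    a=cv2.imread(f"pics/{n}13.png").astype(int); b=cv2.imread(f"pics/{n}21.png").astype(int)
    d=abs(a-b).max(2)[lo[1]:hi[1],lo[0]:hi[0]]; print(n,(d>60).sum(),d.mean())
    for t in (13,21): print(t,[(cv2.boundingRect(q)) for q in blobs(cv2.imread(f"pics/{n}{t}.png"),(18,150,60),(34,255,255),20,(lo[0],lo[1],hi[0],hi[1]))],
      [(cv2.boundingRect(q)) for q in blobs(cv2.imread(f"pics/{n}{t}.png"),(0,0,0),(180,255,38),20,(lo[0],lo[1],hi[0],hi[1]))])
c=np.load("scene21.npz"); s=np.load("side21.npz")
for k in ("green","yellow"):
    for t in (0,21):
        print(k,t,[cv2.boundingRect(b) for b in blobs(np.load(f"scene{t}.npz")["image"],*COL[k],100,(320,260,420,350))])
E
```

```text
scene 99 5.931224489795919
13 [(300, 168, 20, 18)] [(284, 159, 46, 41), (320, 130, 10, 14)]
21 [(300, 168, 20, 18)] [(284, 159, 46, 41), (314, 130, 16, 16)]
side 341 6.175403726708074
13 [(158, 237, 27, 22)] [(130, 217, 101, 57)]
21 [(158, 237, 27, 22)] [(130, 217, 101, 57)]
green 0 [(384, 273, 24, 20)]
green 21 [(383, 272, 25, 19)]
yellow 0 [(326, 305, 50, 34)]
yellow 21 [(326, 305, 50, 34)]
```

```bash
python3 -c "
from cell import env
print(env.sign_off())"
```

```text
the job is handed in; nothing more can be done
None
```

The job is handed in at about 57 s of robot time: all four forms present (blue, red, yellow, green) are stacked on the plate, the loaded board is in the rack against the back stop, and the brush and scraper lie one per lane with their heads to the blue end; the sign-off returned no verdict, and the jar and sponge had not moved in the last check (I did not re-measure the cup).

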